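# Emboss a wooden jar tag in the leaning strike press

## Task

Emboss the wooden jar tag that is clamped on the press's carriage: push the carriage fully home under the ram, take the mallet from its rest and strike the sprung ram all the way down with a brisk blow, mallet face square on its leaning cap, and let it spring back up. Lay the mallet back in its rest as it lay, without dropping it, and then draw the carriage fully out to its stop. Only the mallet may touch the ram, the ram must stay up unless the carriage is home, and the wine jar, nut bowl and brush pot stay where they are.

Things in the scene. Friction and masses are not known exactly. Their poses are not given: they have to be found in the camera images.
- press: Grey and dark steel press, fixed, base 190 x 240 mm. x away from robot, y along the carriage's slide. Its upper part leans 30 degrees towards the robot, with axes u = (cos30, 0, sin30) up the bed, y, and w = (-sin30, 0, cos30) along the ram, from press_bed. The ram passes through an arm over the bed (u -32 to 86, y -28 to 28, w 69 to 101 mm) on a column at u 54 to 86.
- press_bed (a point): Bed point: where the ram's axis meets the sloping bed, 75 mm straight above the press's origin (axes as press, not leaning). The bed is 170 mm along u and reaches from y = -70 to +170 mm.
- ram_top (a point): Centre of the top face of the ram's round steel cap, 42 mm across and 15 mm thick, with the ram's spring below it. Its z axis is the ram axis w (pointing up out of the cap), its y is the press's y, its x is u. Up, it stands at w = 145 mm; it moves with the ram.
- ram (a joint): Sprung ram: 0 m when up, grows as it is driven down along -w, 0.025 m at its bottom stop; about 5 N to start it, 10 N to hold it at the bottom; it springs back by itself.
- carriage (a joint): Flat aluminium carriage with the plywood tag clamped on it, sliding along the press's y: 0 m when fully home (tag under the ram), 0.12 m when fully out at the +y stop. It stays where it is left (friction about 2 N).
- carriage_grip (a point): Grip point on the carriage's upright dark wooden tab, in its middle, 16 mm below its top, at w = 40 mm; axes as ram_top. Tab 34 mm along u, 16 mm along y (pinch it across y), 46 mm tall above the 10 mm thick carriage plate, which reaches 5 mm beyond it. Home, the point lies at y = 95 mm in the press frame.
- mallet: Pale wooden mallet. Head 60 (x) x 50 (y) x 80 mm (z), the square striking faces being its two z ends; handle 24 mm (x) x 22 mm (z), runs along -y from the head to y = -155 mm at z = 40 mm. Origin: centre of the lower striking face. Mass about 0.26 kg.
- mallet_head (a point): Centre of the mallet's head (z = 40 mm in the mallet's frame), axes as the mallet.
- mallet_grip (a point): Grip point on the mallet's handle, 65 mm from the head's centre along -y, axes as the mallet.
- rest: Dark wooden mallet rest, fixed: board 100 (x) x 200 (y) x 12 mm, origin under its centre. At y = -85 mm a fork holds the handle: saddle top at z = 40 mm, cheeks 42 mm apart (along x) up to z = 62 mm, 12 mm thick along y.
- rest_spot (a point): Point on the rest's board (z = 12 mm, y = +55 mm) where the mallet's lower face centre stands, handle along the rest's -y through the fork.
- wine_jar: Bystander: pale green ceramic jar with ball stopper, 96 mm across, 138 mm tall, origin under its centre.
- nut_bowl: Bystander: white bowl of peanuts, 136 mm across, 45 mm tall, origin under its centre.
- brush_pot: Bystander: dark wooden pot 76 mm across, 100 mm tall, with brushes up to 204 mm, origin under its centre.

How it is judged:
By the outcome, as a careful person would: the job done as asked, in the order asked, and still so for the second after the job is handed in, with the robot touching nothing.
It also fails if it takes over 72 s, if anything falls off the work surface, if the arm or the gripper's body presses on something with over 40 N, if the wrist force passes 120 N, or if a joint passes its speed limit or range.

## Robot

A 6-joint arm with a two-finger parallel gripper is mounted at the origin on the work surface. World frame = base frame: x ahead of the robot, y to its left, z up, the work surface at z = 0. Lengths are in m, angles in degrees, forces in N, time in s.
With the tool pointing down it reaches from about 0.35 to 0.875 m from the base axis. Payload 4.2 kg.
Tool frame: the origin (TCP) lies midway between the tips of the shut fingers; the grasp point (between the pads) lies 19 mm behind it; z points along the fingers, y is the line along which they close (so a half turn about z gives the same grasp; the last joint's range is limited). The gripper opens to 87 mm and grips with 3 to 60 N. Pads are 19 mm wide; open, the fingers measure 117 mm over their backs; the gripper's body (75 mm by 190 mm) begins 51 mm behind the grasp point.
Start: joints at [85.634, 22.042, 0.453, 0, -68.411, -14.817], TCP at [0.205, 0.59, 0.223] pointing down, gripper open.
Joint ranges: [-179.83, 179.83], [-69.29, 118.12], [-61.27, 80.66], [-181.25, 117.63], [-171.15, -9.14], [-177.46, 177.46]. Speed limits (degrees/s): [159.86, 159.86, 180, 180, 180, 180].

## Interface

Orientations are given as a 3x3 rotation matrix whose columns are the frame's x, y, z axes.
In Python, from station import * gives the robot as it stands.
- The arm moves only by the tool move_arm, never from a script. Its argument "targets" is text: rows parted by semicolons, each of 4 numbers parted by spaces: the shift along the world's x, y, z in units of 25 mm (1.0 is 25 mm), then the turn about the world's z in units of 5 degrees (1.0 is 5 degrees). In form: tx ty tz spin; .... A call has 1 to 10 rows; each row shifts and turns the commanded pose from where the row before left it; what a row does not reach is not made up. A row lasts 1/12 s, in which the tool goes at most 41.7 mm and 7.16 degrees, less where a joint would pass 70% of its speed; a pose out of reach is approached as far as the arm can. A call is refused whole if a number of a shift passes 1 or a number of a turn 1, either way. A call with a gripper value outside its range is refused whole. "gripper" is the finger opening in mm, from 0 to 87, set as the call begins (left out, the last holds). The fingers move at their own pace and stop on an object; the grip force is fixed at half the most. Time passes only in rows, so rows that do not move let the fingers close. It gives the time, the measured TCP pose, the force, the opening and the grip force at its end, in the units of the state.
- sense(): the state, without advancing time (a new reading comes with each control period).
- capture(name): name is "side" or "top" or "wrist"; returns a dict with "image" (480x640x3 uint8, blue, green, red), "fx", "fy", "cx", "cy" (pixels), "world_from_camera" (4x4, takes a point from camera to world coordinates); the wrist camera has in their place "hand_eye" (4x4, takes a point from camera to tool coordinates, whose origin is the TCP and whose axes are the flange's). Camera axes: x right, y up, looking along -z (the intrinsics and any distortion apply to the point x, -y, -z); pixel columns grow to the right and rows downward; lengths in m; the calibration is good to about 2 mm. A picture is of the moment at which its call begins: read the wrist's pose just before it. There is no depth.
- finish_job(): hands the job in; it is judged then, once.
The state is a dict: "time_s": time; "joints": joint angles; "joint_velocities": joint speeds; "effort": joint torques, N m; "tcp_pos": TCP position; "ee_rot": TCP orientation; "wrist_force": force on the tool from outside, world axes, zero at the start; "moment": the same for the moment, N m; "gripper_width": opening from 0.0 (shut) to 1.0 (fully open); "gripper_force": force on a finger pad.
Only numpy, scipy, OpenCV 4.12 (cv2) and the standard library are available. Lean on these libraries where they do the work, as an engineer would, in place of code of your own. Each camera call takes 0.05 s, during which the arm holds its last target. There are 200 camera calls.

## Working session

There is one attempt and no reset: what is moved stays moved. The work goes in short steps, Python scripts to look and compute and a tool call to move; the robot and the scene stay as the last step left them, time stands still between calls to the robot, and variables do not carry over. Pictures are saved under pics/ and viewed, at most 10 in all, crops included, and the job is handed in when it is done.

Besides the shell and the picture viewer there is one more tool, called after ">>>" as name(argument=value, ...) on one line, values as JSON. move_arm: Moves the arm, as the interface text tells. Its arguments: {"type":"object","properties":{"targets":{"type":"string"},"gripper":{"type":"number"}},"required":["targets"]}

```bash
mkdir -p pics; ls
python3 - <<'E'
from station import *
import cv2,numpy as np,pickle
s=sense();print(s)
d={}
for n in("side","top","wrist"):
    c=capture(n);d[n]=c;cv2.imwrite(f"pics/{n}0.png",c["image"])
    print(n,{k:np.round(v,4).tolist() for k,v in c.items() if k!="image"})
pickle.dump((s,d),open("c0.pkl","wb"))
E
```

```text
pics
{'time_s': 0.0, 'joints': array([ 8.56352439e+01,  2.20908693e+01,  3.81402668e-01, -2.89841284e-02,
       -6.84107636e+01, -1.48178391e+01]), 'joint_velocities': array([-0.08464949, -0.0243599 ,  0.00013295,  0.08679768, -0.03836521,
       -0.03769587]), 'effort': array([ 6.05781370e-04, -3.90665138e+01,  1.87402081e+01,  4.21963155e+00,
        1.09805490e-02, -1.95254538e-04]), 'tcp_pos': array([0.20513438, 0.58975358, 0.22146956]), 'ee_rot': array([[ 9.44414914e-01, -3.28755341e-01, -6.28713081e-04],
       [-3.28755932e-01, -9.44412679e-01, -2.05648309e-03],
       [ 8.23151931e-05,  2.14886645e-03, -9.99997688e-01]]), 'wrist_force': array([0.34389419, 0.62696888, 0.06155645]), 'moment': array([-0.06149899,  0.01598754, -0.00729022]), 'gripper_force': 0.0, 'gripper_width': 0.9980548322739669}
side {'fx': 440.09, 'fy': 440.09, 'cx': 324.3927, 'cy': 238.4864, 'world_from_camera': [[0.9849, 0.1091, -0.1346, 0.3749], [-0.1731, 0.5923, -0.7869, -0.8227], [-0.0062, 0.7983, 0.6022, 0.8249], [0.0, 0.0, 0.0, 1.0]]}
top {'fx': 469.128, 'fy': 469.128, 'cx': 319.6876, 'cy': 247.2039, 'world_from_camera': [[0.003, 0.9916, -0.1295, 0.3725], [-0.9999, 0.0008, -0.0168, 0.0409], [-0.0165, 0.1295, 0.9914, 1.4657], [0.0, 0.0, 0.0, 1.0]]}
wrist {'fx': 423.772, 'fy': 423.772, 'cx': 315.2952, 'cy': 231.3133, 'hand_eye': [[0.0001, 0.9687, 0.2484, 0.0688], [1.0, -0.0002, 0.0, -0.0], [0.0001, 0.2484, -0.9687, -0.1631], [0.0, 0.0, 0.0, 1.0]]}
```

View pics/side0.png

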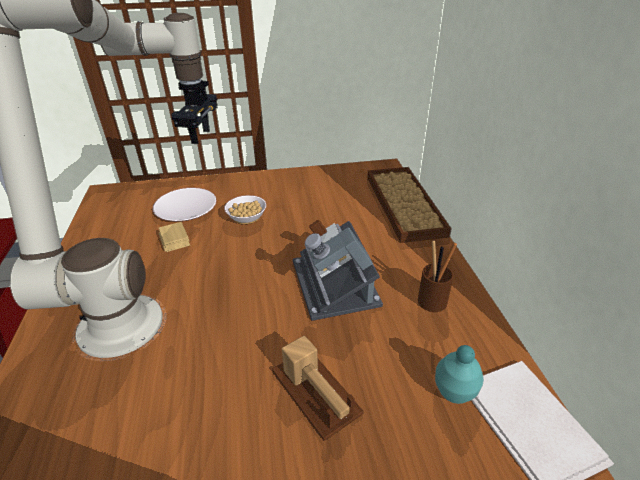

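View pics/top0.png

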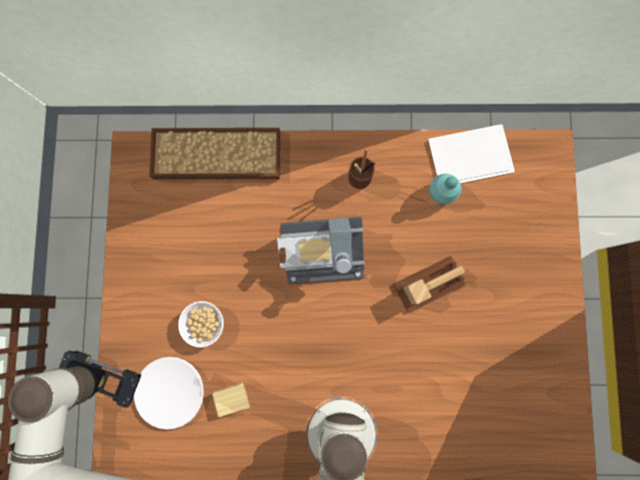

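The side view shows the mallet head at about (300,358) with its handle towards (342,410), and the ram cap at about (317,243). In the top view the cap is near (343,262), the mallet head near (418,292), and the tab near (282,255), so the carriage is out. Next I'll enlarge both.

Run:
```python
import cv2,numpy as np,pickle
s,d=pickle.load(open("c0.pkl","rb"))
def crop(n,x,y,w,h):return cv2.resize(d[n]["image"][y:y+h,x:x+w],(400,300),interpolation=cv2.INTER_CUBIC)
a=np.vstack([np.hstack([crop("top",268,208,100,75),crop("side",285,215,100,75)]),
 np.hstack([crop("top",380,250,100,75),crop("side",265,332,107,80*1)])])
cv2.imwrite("pics/z.png",a)
```

```text
(no output)
```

View pics/z.png

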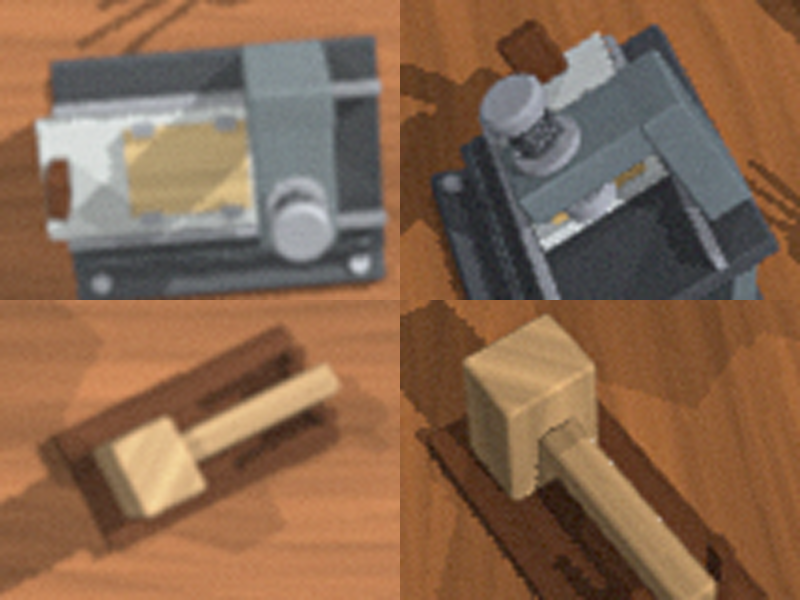

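The crops show the cap's top centre at about (343.5,266) in top and (313.2,240) in side. The tab top is at about (283,255.5) and (318.2,227). The bed carries thin rails along y and the press yaw is about +4°. Now I'll triangulate.

```bash
cat > h.py <<'E'
import numpy as np,cv2
def ray(c,uv,T=None):
    T=c["world_from_camera"] if T is None else T; T=np.array(T)
    v=np.array([(uv[0]-c["cx"])/c["fx"],-(uv[1]-c["cy"])/c["fy"],-1.])
    v=T[:3,:3]@v; return T[:3,3],v/np.linalg.norm(v)
def tri(rs):
    A=np.zeros((3,3));b=np.zeros(3)
    for o,v in rs:
        P=np.eye(3)-np.outer(v,v);A+=P;b+=P@o
    p=np.linalg.solve(A,b);return p,max(np.linalg.norm((np.eye(3)-np.outer(v,v))@(p-o)) for o,v in rs)
def onz(r,z): o,v=r; return o+v*(z-o[2])/v[2]
def wT(s,c):
    T=np.eye(4);T[:3,:3]=s["ee_rot"];T[:3,3]=s["tcp_pos"];return T@np.array(c["hand_eye"])
E
python3 - <<'E'
from h import *;import pickle
s,d=pickle.load(open("c0.pkl","rb"));t,sd=d["top"],d["side"]
def zt(x,y): return (268+x/4,208+y/4) if y<300 else (380+x/4,250+(y-300)/4)
def zs(x,y): return (285+(x-400)/4,215+y/4) if y<300 else (265+(x-400)*107/400,332+(y-300)*80/300)
for n,a,b in [("cap",(302,232),(513,100)),("tabtop",(60,190),(533,48)),("m_a",(170,418),(545,317)),("m_b",(205,487),(595,375)),("m_c",(152,515),(515,430)),("m_d",(122,448),(467,365)),("hend",(338,378),(712,580)),("boltL",(100,283),(452,183))]:
    p,e=tri([ray(t,zt(*a)),ray(sd,zs(*b))]);print(n,p.round(4),e.round(4))
for n,uv in [("bowl",(204,322)),("pot",(361,175)),("jar",(445,188))]:print(n,onz(ray(t,uv),.05).round(3))
for a in[(100,283),(360,265)]:print("bolt",onz(ray(t,zt(*a)),.02).round(4))
E
```

```text
cap [ 0.4877 -0.0024  0.1964] 0.0008
tabtop [0.5265 0.1708 0.1073] 0.0011
m_a [ 0.4437 -0.2286  0.1268] 0.0113
m_b [ 0.4307 -0.2583  0.1106] 0.0241
m_c [ 0.3995 -0.2321  0.0378] 0.012
m_d [ 0.4123 -0.2052  0.0689] 0.024
hend [ 0.4924 -0.3653  0.0719] 0.0042
boltL [0.4635 0.148  0.0126] 0.0001
bowl [0.331 0.411 0.05 ]
pot [ 0.783 -0.063  0.05 ]
jar [ 0.742 -0.321  0.05 ]
bolt [0.4631 0.1474 0.02  ]
bolt [ 0.4774 -0.0529  0.02  ]
```

>>> move_arm(targets="0.84 -1 0 -0.9;0.84 -1 0 -0.9;0.84 -1 0 -0.9;0.84 -1 0 -0.9;0.84 -1 0 -0.9;0.84 -1 0 -0.9;0.84 -1 0 -0.9;0.84 -1 0 -0.9;0.84 -1 0 -0.9;0.84 -1 0 -0.9", gripper=0)

```text
time_s: 0.98
tcp_pos: [0.4159, 0.3388, 0.2224]
ee_rot: [[0.432, -0.902, -0.0], [-0.902, -0.432, -0.0], [0.0, 0.0, -1.0]]
wrist_force: [-0.6, -0.1, -0.3]
gripper_width: 0.328
gripper_force: 0.0
```

>>> move_arm(targets="0.84 -1 0 -0.9;0.84 -1 0 -0.9;0.84 -1 0 -0.9;0.84 -0.8 0 -0.9;0.84 0 0 -0.9;0 0 0 0;0 0 0 0")

```text
time_s: 1.57
tcp_pos: [0.5207, 0.2446, 0.2217]
ee_rot: [[0.057, -0.998, -0.001], [-0.998, -0.057, -0.001], [0.001, 0.001, -1.0]]
wrist_force: [-0.9, 0.8, 0.3]
gripper_width: 0.005
gripper_force: 0.0
```

Run:
```python
from station import *
import cv2,pickle
s=sense();c=capture("wrist");pickle.dump((s,c),open("c1.pkl","wb"));cv2.imwrite("pics/w1.png",c["image"])
print(s["tcp_pos"],s["ee_rot"],s["wrist_force"])
```

```text
[0.52072347 0.24464832 0.22170932] [[ 5.66555187e-02 -9.98392931e-01 -1.30666097e-03]
 [-9.98393609e-01 -5.66546814e-02 -6.69195276e-04]
 [ 5.94091372e-04  1.34247556e-03 -9.99998922e-01]] [-0.94242991  0.78891894  0.3106623 ]
```

View pics/w1.png

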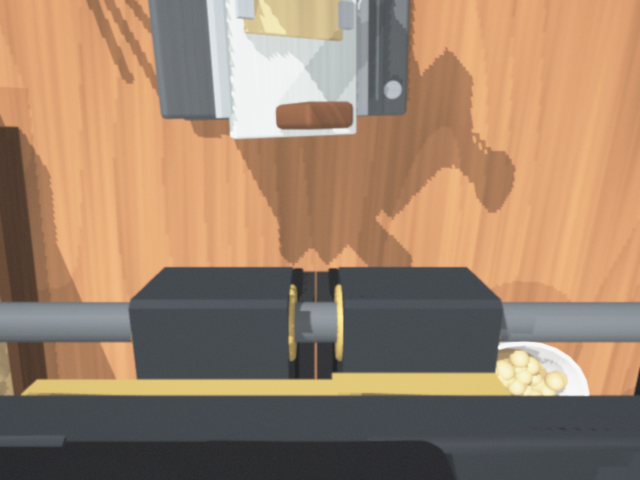

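The wrist view shows the tab at (314,116) and the carriage's outer edge at row 135, columns 230–355. The shut fingers are clear of the press, at +y.

Run:
```python
from h import *;import pickle
s,c=pickle.load(open("c1.pkl","rb"));s0,d=pickle.load(open("c0.pkl","rb"));T=wT(s,c)
p,e=tri([ray(c,(314,108),T),ray(d["top"],(283,255.5)),ray(d["side"],(318.2,227))]);print("tab",p,e)
print(onz(ray(c,(314,102),T),.123),"tab top far side");print(onz(ray(c,(314,128),T),.11),"tab outer")
for u in(230,355):print("edge",onz(ray(c,(u,136),T),.085))
for u in((393,89),):print("bolt",onz(ray(c,u,T),.012))
t,sd=d["top"],d["side"]
def zt(x,y): return (380+x/4,250+(y-300)/4)
def zs(x,y): return (265+(x-400)*107/400,332+(y-300)*80/300)
for n,a,b in [("m_R",(170,418),(595,375)),("m_N",(205,487),(515,415)),("m_L",(152,515),(467,365)),("m_F",(122,448),(545,317))]:
    print(n,*tri([ray(t,zt(*a)),ray(sd,zs(*b))]), onz(ray(t,zt(*a)),.092))
```

```text
tab [0.52642771 0.16926507 0.10865958] 0.00191158380229943
[0.52696152 0.16496984 0.123     ] tab top far side
[0.52616255 0.18005752 0.11      ] tab outer
edge [0.58385963 0.18903753 0.085     ]
edge [0.49766938 0.18413144 0.085     ]
bolt [0.4622863  0.14594116 0.012     ]
m_R [ 0.45774454 -0.23782128  0.083057  ] 5.020763486148602e-05 [ 0.45714295 -0.23601508  0.092     ]
m_N [ 0.40876628 -0.26084332  0.08859764] 0.0015222634493978384 [ 0.40715801 -0.26005252  0.092     ]
m_L [ 0.38748717 -0.22205007  0.08780565] 0.0005631581346034704 [ 0.38687995 -0.22124422  0.092     ]
m_F [ 0.43516306 -0.20043466  0.09317959] 2.8404467893880404e-05 [ 0.4352454  -0.20064337  0.092     ]
```

>>> move_arm(targets="0.1 0 -1 0;0.1 0 -1 0;0.1 0 -1 0;0 0 -1 0;0 0 -0.85 0;0.05 -0.7 0 0;0.05 -0.7 0 0;0.05 -0.7 0 0;0.05 -0.7 0 0;0.05 -0.7 0 0")

```text
time_s: 2.45
tcp_pos: [0.5332, 0.1587, 0.1011]
ee_rot: [[0.061, -0.998, 0.0], [-0.998, -0.061, 0.002], [-0.002, -0.0, -1.0]]
wrist_force: [1.3, 3.0, -1.6]
gripper_width: 0.007
gripper_force: 1.4
```

>>> move_arm(targets="0.03 -0.4 0 0;0.03 -0.4 0 0;0.02 -0.3 0 0;0.02 -0.3 0 0;0 0 0 0")

```text
time_s: 2.87
tcp_pos: [0.5364, 0.1218, 0.1014]
ee_rot: [[0.058, -0.998, -0.0], [-0.998, -0.058, -0.001], [0.001, 0.0, -1.0]]
wrist_force: [0.1, -0.6, -0.1]
gripper_width: 0.003
gripper_force: 0.0
```

>>> move_arm(targets="0 -0.1 0 0;0 -0.1 0 0;0 -0.1 0 0;0 0 0 0")

```text
time_s: 3.2
tcp_pos: [0.5372, 0.1171, 0.1016]
ee_rot: [[0.058, -0.998, 0.002], [-0.998, -0.058, 0.003], [-0.003, -0.002, -1.0]]
wrist_force: [-1.3, 6.8, -0.1]
gripper_width: 0.005
gripper_force: 3.5
```

>>> move_arm(targets="0 -0.08 0 0;0 -0.08 0 0;0 0 0 0")

```text
time_s: 3.45
tcp_pos: [0.5374, 0.1169, 0.1017]
ee_rot: [[0.058, -0.998, 0.004], [-0.998, -0.058, 0.009], [-0.009, -0.005, -1.0]]
wrist_force: [-6.0, 19.6, -0.6]
gripper_width: 0.004
gripper_force: 10.0
```

>>> move_arm(targets="0 0.8 0 0;0 0 1 0;0 0 1 0;0 0 1 0;0 0 1 0;0 0 1 0;0 0 1 0;0 0 1 0;-0.5 -1 0 0.6;-0.5 -1 0 0.5")

```text
time_s: 4.28
tcp_pos: [0.5124, 0.0815, 0.2779]
ee_rot: [[0.158, -0.987, 0.003], [-0.988, -0.158, 0.001], [-0.0, -0.003, -1.0]]
wrist_force: [0.1, -0.3, -0.4]
gripper_width: 0.01
gripper_force: 0.0
```

>>> move_arm(targets="-0.5 -1 0 0.4;-0.5 -1 0 0.4;-0.5 -1 0 0.4;-0.5 -1 0 0.4;-0.5 -1 0 0.4;-0.5 -1 0 0.4;-0.5 -1 0 0.4;-0.5 -1 0 0.4;-0.5 -1 0 0.3;-0.4 -1 0 0", gripper=87)

```text
time_s: 5.12
tcp_pos: [0.3878, -0.17, 0.2767]
ee_rot: [[0.445, -0.896, 0.0], [-0.896, -0.445, -0.001], [0.001, 0.0, -1.0]]
wrist_force: [0.7, -0.2, 0.5]
gripper_width: 0.679
gripper_force: 0.0
```

>>> move_arm(targets="0 -0.4 -0.5 0;0 0 -0.5 0;0 0 0 0;0 0 0 0")

```text
time_s: 5.45
tcp_pos: [0.3886, -0.179, 0.2512]
ee_rot: [[0.443, -0.896, -0.001], [-0.896, -0.443, -0.001], [-0.0, 0.002, -1.0]]
wrist_force: [0.7, 0.3, 1.0]
gripper_width: 0.956
gripper_force: 0.0
```

Run:
```python
from station import *
import cv2,pickle
s=sense();d={n:capture(n) for n in("wrist","top","side")};pickle.dump((s,d),open("c2.pkl","wb"))
w=d["wrist"]["image"];t=cv2.resize(d["top"]["image"][205:300,260:360],(400,380),interpolation=cv2.INTER_CUBIC);sd=cv2.resize(d["side"]["image"][215:320,285:385],(400,420),interpolation=cv2.INTER_CUBIC)
v=np.zeros((600,800,3),np.uint8) if 0 else __import__("numpy").zeros((600,800,3),"uint8")
v[:300,:400]=cv2.resize(w,(400,300));v[:380,400:]=t;v[300:,:400]=sd[:300]
cv2.imwrite("pics/w2.png",v);print(s["time_s"],s["tcp_pos"],s["ee_rot"][:,0])
```

```text
5.45 [ 0.38859556 -0.17904129  0.25118016] [ 4.43128832e-01 -8.96457916e-01 -2.05490934e-04]
```

View pics/w2.png

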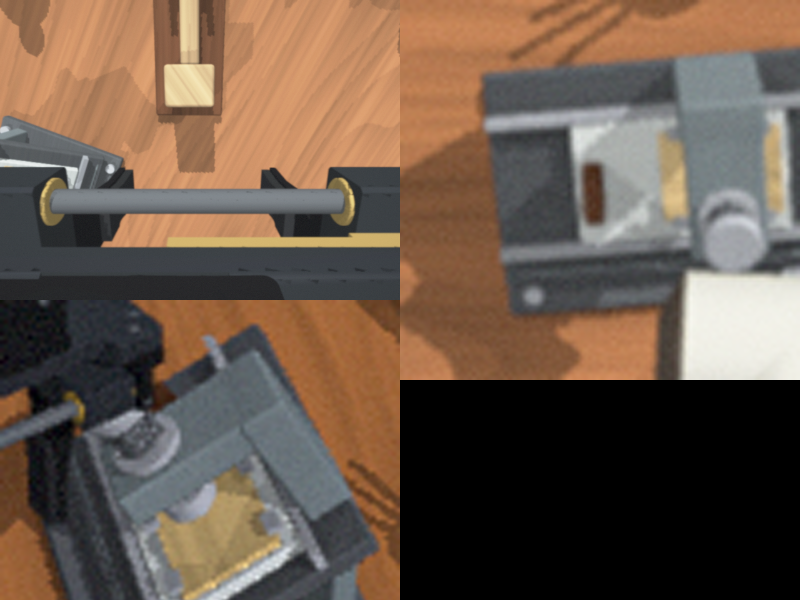

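The carriage is home, with the tag under the ram. In the wrist view the mallet head's top face spans about (264,102)–(343,172) full-size px, square with the tool. I'll measure it and get its height from the top and side views as well.

Run:
```python
from h import *;import pickle
s,d=pickle.load(open("c2.pkl","rb"));c=d["wrist"];T=wT(s,c)
hsv=cv2.cvtColor(c["image"],cv2.COLOR_BGR2HSV)
print("px",hsv[137,303],hsv[30,303],hsv[140,240],hsv[100,262],hsv[60,230])
r=hsv[:200,220:390];m=((r[...,2]>190)&(r[...,1]<120)).astype("uint8")
m=cv2.morphologyEx(m,cv2.MORPH_OPEN,np.ones((3,3)))
head=cv2.morphologyEx(m,cv2.MORPH_OPEN,np.ones((45,45)))
for n,q in(("head",head),("all",m)):
    cs=max(cv2.findContours(q,0,2)[0],key=cv2.contourArea);R=cv2.minAreaRect(cs);print(n,R,cv2.boxPoints(R)+[220,0])
for y in(5,20,40,60,80,95):
    x=np.nonzero(m[y])[0]; print(y,x.min()+220 if len(x) else 0,x.max()+220 if len(x) else 0)
for x in(270,290,320,338):
    y=np.nonzero(m[:,x-220])[0];print("col",x,y.min(),y.max())
```

```text
px [ 21  76 236] [ 20  81 230] [ 13 124 200] [ 11 121 133] [ 12 124 193]
head ((82.0, 135.5), (65.0, 76.0), 90.0) [[264. 103.]
 [340. 103.]
 [340. 168.]
 [264. 168.]]
all ((82.0, 135.5), (67.0, 78.0), 90.0) [[263. 102.]
 [341. 102.]
 [341. 169.]
 [263. 169.]]
5 288 315
20 288 315
40 288 315
60 289 315
80 289 315
95 290 315
col 270 103 168
col 290 0 169
col 320 103 168
col 338 103 168
```

Run:
```python
from h import *;import pickle
s,d=pickle.load(open("c2.pkl","rb"));c=d["wrist"];T=wT(s,c)
Q=[onz(ray(c,p,T),.092) for p in[(263,102),(341.5,102),(341.5,169.5),(263,169.5)]];Q=np.array(Q)
print(Q,Q.mean(0),np.linalg.norm(Q[0]-Q[1]),np.linalg.norm(Q[1]-Q[2]))
print("handle",onz(ray(c,(302,5),T),.063),onz(ray(c,(302.7,90),T),.063))
print("tool x ang",np.degrees(np.arctan2(*s["ee_rot"][[1,0],0])))
# height of head from top-view corners pairs
s0,d0=pickle.load(open("c0.pkl","rb"));t,sd=d0["top"],d0["side"]
a=ray(c,(302.25,135.7),T);
for n,u in(("top",(380+161.5/4,250+167/4)),):print(n,*tri([a,ray(t,u)]))
print("side",*tri([a,ray(sd,(265+130.5*107/400,332+68*80/300))]))
# cap
for u in[(343.5,265.5)]:
  for v in[(313.2,240)]:
    p,e=tri([ray(t,u),ray(sd,v)]);print("cap",p,e);print(onz(ray(t,u),.2006),onz(ray(sd,v),.2006))
```

```text
[[ 0.46006531 -0.23616958  0.092     ]
 [ 0.40883766 -0.2615015   0.092     ]
 [ 0.38648366 -0.21799691  0.092     ]
 [ 0.43973535 -0.19166352  0.092     ]] [ 0.42378049 -0.22683288  0.092     ] 0.05714873606576762 0.04891166368719808
handle [ 0.46644962 -0.31239721  0.063     ] [ 0.43942188 -0.2579122   0.063     ]
tool x ang -63.69631538035777
top [ 0.42262081 -0.22765674  0.09803419] 0.001305118081934594
side [ 0.42354159 -0.22690671  0.08338996] 0.0005802725873322516
cap [ 0.48831252 -0.00236447  0.19636221] 6.327257731837986e-05
[ 0.48786252 -0.00221558  0.2006    ] [ 0.48761168 -0.00789142  0.2006    ]
```

>>> move_arm(targets="0.7 -0.96 -0.6 0;0.7 -0.96 -0.6 0;0 0 -1 0;0 0 -1 0;0 0 -1 0;0 0 -1 0;0 0 -1 0;0 0 -1 0;0 0 -0.7 0;0 0 -0.7 0")

```text
time_s: 6.43
tcp_pos: [0.4249, -0.2264, 0.0357]
ee_rot: [[0.445, -0.896, 0.001], [-0.896, -0.445, -0.0], [0.001, -0.0, -1.0]]
wrist_force: [1.1, 0.1, -0.4]
gripper_width: 0.998
gripper_force: 0.0
```

```bash
python3 -c "
from station import *
s=sense();print(s['tcp_pos'],s['wrist_force'],s['time_s'])"
```

```text
[ 0.42490176 -0.22642071  0.03570506] [ 1.11275603  0.11257983 -0.40061313] 6.4333
```

>>> move_arm(targets="0 0 0 0;0 0 0 0;0 0 0 0;0 0 0 0;0 0 0 0;0 0 0 0;0 0 0 0", gripper=0)

```text
time_s: 7.02
tcp_pos: [0.424, -0.2269, 0.0375]
ee_rot: [[0.444, -0.896, 0.001], [-0.896, -0.444, -0.0], [0.001, -0.0, -1.0]]
wrist_force: [-2.6, 1.0, 6.7]
gripper_width: 0.687
gripper_force: 30.0
```

>>> move_arm(targets="0 0 0.4 0;0 0 1 0;0 0 1 0;0 0 0 0")

```text
time_s: 7.35
tcp_pos: [0.4273, -0.2275, 0.1006]
ee_rot: [[0.444, -0.896, 0.01], [-0.896, -0.444, -0.003], [0.007, -0.008, -1.0]]
wrist_force: [0.6, -0.3, -1.7]
gripper_width: 0.685
gripper_force: 30.0
```

>>> move_arm(targets="0 0 1 0.7;0 0 1 0.7;0 0.3 1 0.7;0 0.3 1 0.7;0.2 0.8 1 0.7;0.2 0.9 1 0.7;0.2 1 0.8 0.7;0.2 1 0 0.7;0.3 1 0 0.7;0.3 1 0 0.7")

```text
time_s: 8.18
tcp_pos: [0.4585, -0.0677, 0.2656]
ee_rot: [[0.878, -0.478, -0.0], [-0.478, -0.878, 0.001], [-0.001, -0.001, -1.0]]
wrist_force: [0.3, 0.0, -3.5]
gripper_width: 0.687
gripper_force: 30.0
```

>>> move_arm(targets="0.3 1 0 0.7;0.3 1 0 0.7;0.3 1 0 0.7;0.3 1 0 0.7;0.3 1 0 0.7;0.3 1 0 0.7;0.3 1 0 0.7;0.3 1 0 0.7;0.3 1 0 0.7;0 0.1 0 0.2")

```text
time_s: 9.02
tcp_pos: [0.5272, 0.1619, 0.2642]
ee_rot: [[0.997, 0.072, -0.001], [0.072, -0.997, 0.001], [-0.001, -0.001, -1.0]]
wrist_force: [1.0, 0.3, -3.3]
gripper_width: 0.687
gripper_force: 30.0
```

>>> move_arm(targets="0 0 -1 0;0 0 -1 0;0 0 -1 0;0 0 0 0;0 0 0 0")

```text
time_s: 9.43
tcp_pos: [0.5255, 0.1574, 0.1897]
ee_rot: [[0.998, 0.066, -0.004], [0.066, -0.998, -0.003], [-0.004, 0.002, -1.0]]
wrist_force: [0.7, 0.4, -2.5]
gripper_width: 0.687
gripper_force: 30.0
```

Run:
```python
from station import *
import cv2,pickle,numpy as np
s=sense();d={n:capture(n) for n in("top","side")};pickle.dump((s,d),open("c3.pkl","wb"))
t=cv2.resize(d["top"]["image"][180:330,240:380],(400,430),interpolation=cv2.INTER_CUBIC);sd=cv2.resize(d["side"]["image"][130:310,260:400],(400,514),interpolation=cv2.INTER_CUBIC)
v=np.zeros((520,800,3),"uint8");v[:430,:400]=t;v[:514,400:]=sd
cv2.imwrite("pics/w3.png",v);print(s["time_s"],s["tcp_pos"],np.degrees(np.arctan2(*s["ee_rot"][[1,0],0])),s["wrist_force"],s["gripper_width"])
```

```text
9.4333 [0.52551205 0.15741473 0.18966832] 3.795013101678635 [ 0.69108714  0.3513537  -2.50715346] 0.6866862807201981
```

View pics/w3.png

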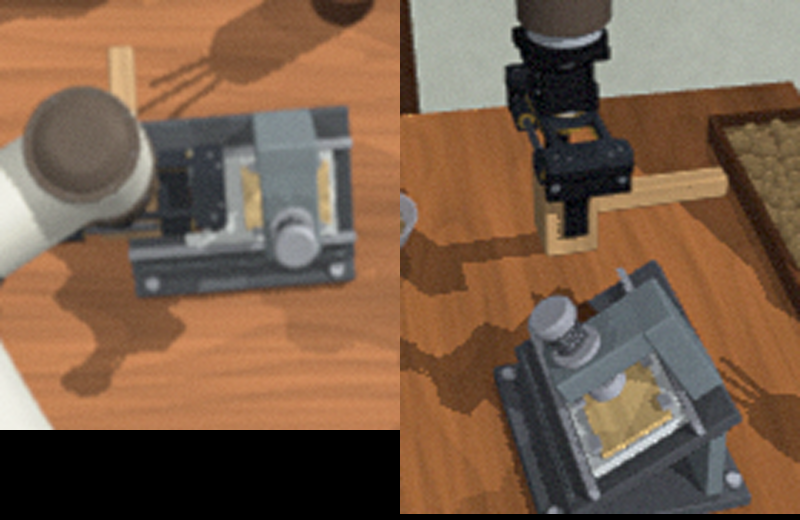

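The side view shows the mallet held level by the head, handle pointing +x, above the free end of the sloping bed. I can't tilt the tool, so I'll seat the face flat on the bed, which has the same 30° lean as the cap. That should turn the head in the pads.

>>> move_arm(targets="0.1 0 -1 0;0 0 -1 0;0 0 -1 0;0 0 -0.4 0;0 0 -0.1 0;0 0 -0.1 0;0 0 0 0")

```text
time_s: 10.12
tcp_pos: [0.5287, 0.1581, 0.1044]
ee_rot: [[0.998, 0.067, -0.0], [0.067, -0.998, -0.001], [-0.0, 0.001, -1.0]]
wrist_force: [-7.2, -1.7, 5.7]
gripper_width: 0.686
gripper_force: 30.0
```

>>> move_arm(targets="0 0 -0.1 0;0 0 -0.1 0;0 0 0 0")

```text
time_s: 10.37
tcp_pos: [0.5288, 0.1581, 0.1034]
ee_rot: [[0.998, 0.069, 0.002], [0.069, -0.998, -0.001], [0.001, 0.001, -1.0]]
wrist_force: [-16.3, -1.5, 27.2]
gripper_width: 0.686
gripper_force: 30.0
```

Run:
```python
from station import *
import cv2,pickle,numpy as np
s=sense();d={n:capture(n) for n in("top","side")};pickle.dump((s,d),open("c4.pkl","wb"))
t=cv2.resize(d["top"]["image"][180:330,240:380],(400,430),interpolation=cv2.INTER_CUBIC);sd=cv2.resize(d["side"]["image"][160:300,280:400],(400,467),interpolation=cv2.INTER_CUBIC)
v=np.zeros((520,800,3),"uint8");v[:430,:400]=t;v[:467,400:]=sd
cv2.imwrite("pics/w4.png",v)
```

```text
(no output)
```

View pics/w4.png

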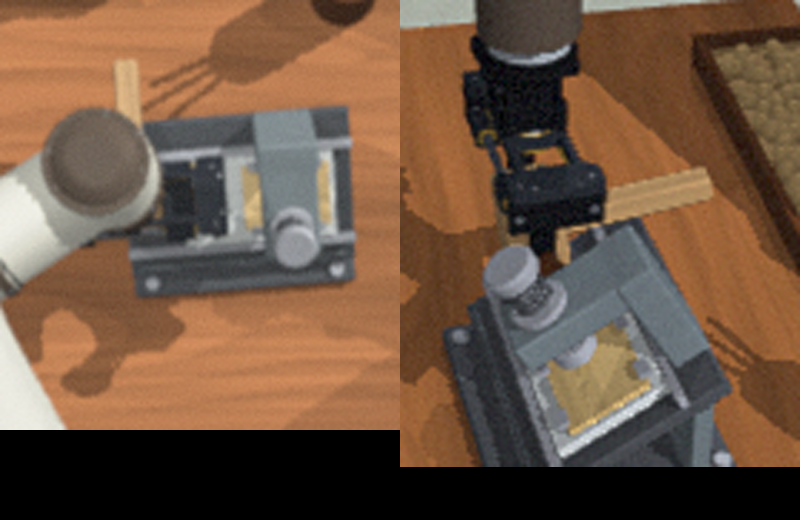

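```bash
cat >> h.py <<'E'
a0=np.radians(3.8);PX=np.array([np.cos(a0),np.sin(a0),0]);PY=np.array([-np.sin(a0),np.cos(a0),0])
def onpy(r,p):  # onto vertical plane through p containing press x
    o,v=r;return o+v*(PY@(p-o))/(PY@v)
E
python3 - <<'E'
from h import *;import pickle
for f,uv in(("c3.pkl",(373.5,194.5)),("c4.pkl",(373.3,215.5))):
    s,d=pickle.load(open(f,"rb"));g=s["tcp_pos"]+[0,0,.019]
    q=onpy(ray(d["side"],uv),g)-g;print(q@PX,q[2],np.degrees(np.arctan2(q[2]+.003,q@PX)))
E
```

```text
0.15567935770106464 -0.010355508461726615 -2.7050883022603647
0.15640155425720476 0.005974955292615103 3.284262338373438
```

>>> move_arm(targets="-0.12 0 -0.14 0;-0.12 0 -0.14 0;-0.12 0 -0.12 0;0 0 0 0")

```text
time_s: 10.8
tcp_pos: [0.5238, 0.158, 0.0944]
ee_rot: [[0.998, 0.069, 0.01], [0.069, -0.998, 0.001], [0.01, 0.0, -1.0]]
wrist_force: [-5.9, -7.2, 24.3]
gripper_width: 0.687
gripper_force: 30.0
```

>>> move_arm(targets="-0.1 0 -0.14 0;-0.1 0 -0.14 0;-0.08 0 -0.1 0;0 0 0 0")

```text
time_s: 11.13
tcp_pos: [0.5168, 0.1581, 0.0833]
ee_rot: [[0.998, 0.068, 0.009], [0.068, -0.998, 0.001], [0.01, -0.001, -1.0]]
wrist_force: [-2.1, -8.5, 15.9]
gripper_width: 0.689
gripper_force: 30.0
```

Run:
```python
from station import *
import cv2,pickle,numpy as np
from h import *
s=sense();d={n:capture(n) for n in("top","side")};pickle.dump((s,d),open("c5.pkl","wb"))
sd=cv2.resize(d["side"]["image"][160:280,290:410],(600,600),interpolation=cv2.INTER_CUBIC)
cv2.imwrite("pics/w5.png",sd)
r=cv2.cvtColor(d["side"]["image"],cv2.COLOR_BGR2HSV)
print(r[215,345],s["tcp_pos"],s["wrist_force"],s["ee_rot"])
```

```text
[ 16 106 171] [0.51684259 0.15805924 0.08328682] [-2.10003161 -8.46287799 15.89969616] [[ 9.97637079e-01  6.80465112e-02  9.48314235e-03]
 [ 6.80375765e-02 -9.97681961e-01  1.26199478e-03]
 [ 9.54703440e-03 -6.13802766e-04 -9.99954238e-01]]
```

View pics/w5.png

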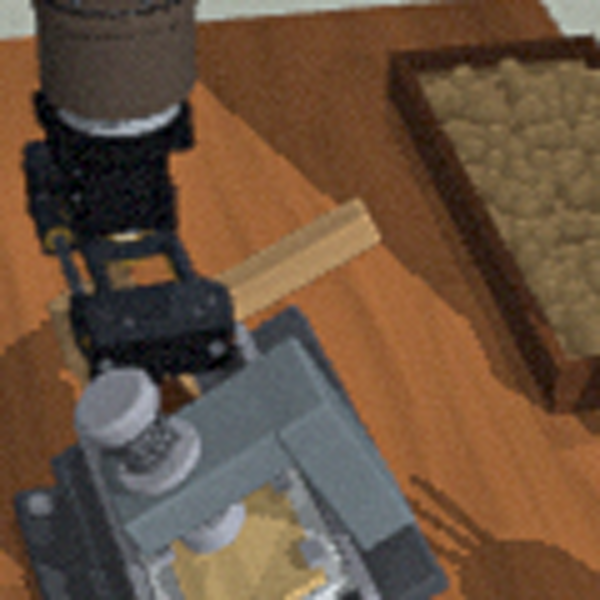

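Run:
```python
from h import *;import pickle
s,d=pickle.load(open("c5.pkl","rb"));g=s["tcp_pos"]+[0,0,.019]
# handle visible axis: end face centre and a point near the head (on its near side axis)
P=[onpy(ray(d["side"],(290+x/5,160+y/5)),g)-g for x,y in((368,222),(362,199),(381,238),(232,280),(242,318))]
for q in P: print((q@PX).round(4),q[2].round(4),np.degrees(np.arctan2(q[2],q@PX)).round(1))
for a,b in((3,1),(4,2)):
    q=P[b]-P[a];print(np.degrees(np.arctan2(q[2],q@PX)))
```

```text
0.1379 0.0676 26.1
0.1337 0.0831 31.9
0.146 0.0558 20.9
0.0607 0.042 34.7
0.0667 0.0153 13.0
29.390021111666957
27.022960822711028
```

>>> move_arm(targets="0.04 0 -0.07 0;0.04 0 -0.07 0;0 0 0 0")

```text
time_s: 11.48
tcp_pos: [0.5165, 0.1578, 0.0798]
ee_rot: [[0.998, 0.067, 0.004], [0.067, -0.998, -0.0], [0.004, 0.0, -1.0]]
wrist_force: [-9.0, -5.3, 22.4]
gripper_width: 0.686
gripper_force: 30.0
```

Run:
```python
from h import *;import pickle
from station import *
s=sense();c=capture("side");g=s["tcp_pos"]+[0,0,.019]
im=c["image"];h=cv2.cvtColor(im,cv2.COLOR_BGR2HSV)
print(s["wrist_force"],s["tcp_pos"])
cv2.imwrite("pics/w6.png",im)
L=im.astype(int)
# pale handle mask right of the gripper; table is more saturated
m=((h[...,1]<135)&(h[...,2]>140)&(h[...,0]>12)).astype("uint8");q=np.zeros_like(m);q[195:228,335:372]=m[195:228,335:372]
for x in range(338,370,3):
    y=np.nonzero(q[:,x])[0];print(x,y.min() if len(y) else 0,y.max() if len(y) else 0,end="; ")
```

```text
[-9.00013899 -5.27687833 22.44517425] [0.5164766  0.1578479  0.07977804]
338 211 227; 341 209 220; 344 207 218; 347 206 216; 350 204 215; 353 202 213; 356 200 211; 359 198 209; 362 202 207; 365 0 0; 368 0 0;
```

Run:
```python
from h import *;import pickle
s,d=pickle.load(open("c5.pkl","rb"));c=d["side"]
g=np.array([.5165,.1578,.0988])
f=lambda p,off:onpy(ray(c,p),g+off*PY)-g
for off in(0,-.012):
  for a,b in(((341,209),(359,198)),((341,220),(359,209)),((341,214.5),(359,203.5))):
    A,B=f(a,off),f(b,off);q=B-A;th=np.degrees(np.arctan2(q[2],q@PX))
    n=np.array([-np.sin(np.radians(th)),np.cos(np.radians(th))]);print(off,th.round(1),"axis offset",(n@[A@PX,A[2]]).round(4))
```

```text
0 28.7 axis offset 0.023
0 28.9 axis offset -0.0097
0 28.8 axis offset 0.0068
-0.012 28.7 axis offset 0.0318
-0.012 28.9 axis offset -0.0005
-0.012 28.8 axis offset 0.0158
```

The face seated flush on the bed and the handle now tilts about 29°. I'll lift along the ram axis and go to a staging point 75 mm above the cap.

>>> move_arm(targets="-0.25 0 0.43 0;-0.5 0 0.87 0;-0.5 0 0.87 0;0 0 1 0;0 0 1 0;0 0 1 0;0 0 1 0;0 0 1 0;0 0 1 0;0 0 1 0")

```text
time_s: 12.37
tcp_pos: [0.4838, 0.1584, 0.3058]
ee_rot: [[0.998, 0.067, 0.003], [0.067, -0.998, 0.002], [0.003, -0.002, -1.0]]
wrist_force: [-0.5, 1.4, -3.1]
gripper_width: 0.686
gripper_force: 30.0
```

>>> move_arm(targets="-0.3 -0.9 0 0;-0.3 -0.9 0 0;-0.3 -0.9 0 0;-0.3 -0.9 0 0;-0.3 -0.9 0 0;-0.3 -0.9 0 0;-0.2 -0.9 0 0;0 -0.2 -0.5 0;0 0 -0.5 0;0 0 0 0")

```text
time_s: 13.2
tcp_pos: [0.4324, -0.0048, 0.277]
ee_rot: [[0.998, 0.065, -0.002], [0.065, -0.998, 0.001], [-0.002, -0.001, -1.0]]
wrist_force: [-0.6, 0.5, -4.0]
gripper_width: 0.688
gripper_force: 30.0
```

Run:
```python
from h import *;import pickle
from station import *
for i in range(1):
    s=sense();c=capture("side");pickle.dump((s,c),open("c7.pkl","wb"))
print(s["time_s"],s["wrist_force"],s["tcp_pos"],s["ee_rot"][2])
im=c["image"];v=cv2.resize(im[140:290,260:400],(560,600),interpolation=cv2.INTER_CUBIC)
cv2.imwrite("pics/w7.png",v)
```

```text
13.2 [-0.63993161  0.47652189 -3.98875476] [ 0.43237576 -0.00482764  0.27698839] [-1.62302795e-03 -7.51214343e-04 -9.99998401e-01]
```

View pics/w7.png

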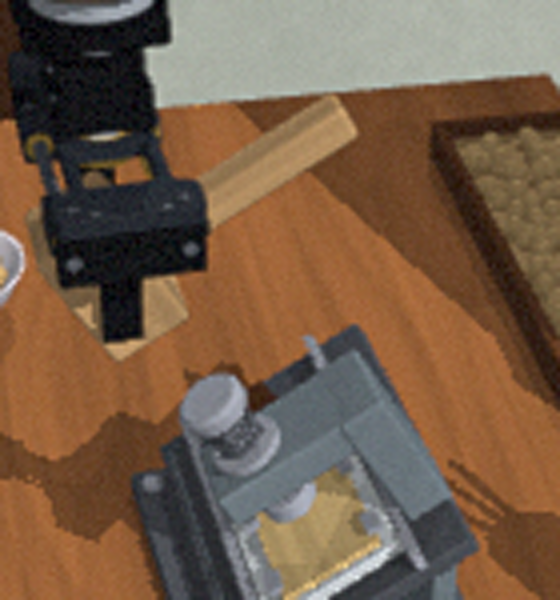

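The head hangs tilted over the cap. Its near lower edge runs from (122,358) to (187,312) in the crop, and the cap's top centre is at (215,400).

Run:
```python
from h import *;import pickle
s,c=pickle.load(open("c7.pkl","rb"));g=s["tcp_pos"]+[0,0,.019]
f=lambda p,off:onpy(ray(c,(260+p[0]/4,140+p[1]/4)),g+off*PY)
A,B=f((122,358),-.03),f((187,312),-.03);q=B-A;print(np.degrees(np.arctan2(q[2],q@PX)),np.linalg.norm(q))
M=(A+B)/2+.03*PY; th=np.radians(30);W=-np.sin(th)*PX+np.cos(th)*np.array([0,0,1]);U=np.cos(th)*PX+np.sin(th)*np.array([0,0,1])
print("face ctr",M,"rel grasp u,w",(M-g)@U,(M-g)@W)
for cap in(np.array([.488,-.004,.1985]),onpy(ray(c,(260+213/4,140+398/4)),np.array([.488,-.004,0]))):
    e=cap-M;print("cap",cap,"rel face u,y,w",e@U,e@PY,e@W)
A,B=f((207,190),.0),f((325,97),.0);q=B-A;print("handle top",np.degrees(np.arctan2(q[2],q@PX)))
A,B=f((210,230),-.012),f((357,130),-.012);q=B-A;print("handle bot",np.degrees(np.arctan2(q[2],q@PX)))
```

```text
33.12337695161019 0.04459338323469987
face ctr [ 0.45069801 -0.00361067  0.26931134] rel grasp u,w 0.0025639757284897243 -0.0322843095524687
cap [ 0.488  -0.004   0.1985] rel face u,y,w -0.0031945696103462223 -0.002860618725849688 -0.07992151200460039
cap [ 0.48830343 -0.00397985  0.19906075] rel face u,y,w -0.002650837966877938 -0.002860618725849641 -0.07958793582408788
handle top 35.95805372608205
handle bot 31.52030483939626
```

>>> move_arm(targets="-0.08 -0.1 -0.04 0;0 0 0 0;0 0 0 0;0.33 0.02 -0.57 0;0.58 0.04 -1 0;0.58 0.04 -1 0;0.58 0.04 -1 0;0 0 0 0")

```text
time_s: 13.92
tcp_pos: [0.4857, -0.0026, 0.1866]
ee_rot: [[0.998, 0.068, -0.001], [0.068, -0.998, -0.001], [-0.001, 0.001, -1.0]]
wrist_force: [-3.4, 1.1, 5.0]
gripper_width: 0.683
gripper_force: 30.0
```

>>> move_arm(targets="0.06 0 -0.1 0;0 0 0 0")

```text
time_s: 14.08
tcp_pos: [0.486, -0.0025, 0.186]
ee_rot: [[0.998, 0.068, 0.001], [0.068, -0.998, 0.0], [0.001, -0.0, -1.0]]
wrist_force: [-3.8, 2.2, 4.4]
gripper_width: 0.69
gripper_force: 30.0
```

>>> move_arm(targets="0.06 0 -0.1 0;0 0 0 0;0 0 0 0")

```text
time_s: 14.33
tcp_pos: [0.4865, -0.0025, 0.1852]
ee_rot: [[0.998, 0.068, 0.001], [0.068, -0.998, 0.001], [0.001, -0.0, -1.0]]
wrist_force: [-8.5, 2.9, 12.1]
gripper_width: 0.688
gripper_force: 30.0
```

The ram bottoms out at about 106 mm of travel, and the blow itself may only just have reached that. I'll lift off and give one decisive blow with a little more travel.

>>> move_arm(targets="-0.58 -0.04 1 0;-0.58 -0.04 1 0;-0.58 -0.04 1 0;-0.58 -0.04 1 0;0 0 0 0;0 0 0 0")

```text
time_s: 14.83
tcp_pos: [0.429, -0.0068, 0.2839]
ee_rot: [[0.998, 0.067, 0.005], [0.067, -0.998, 0.002], [0.005, -0.002, -1.0]]
wrist_force: [0.7, -0.2, -3.6]
gripper_width: 0.684
gripper_force: 30.0
```

>>> move_arm(targets="0.56 0.04 -0.96 0;0.58 0.04 -1 0;0.58 0.04 -1 0;0.58 0.04 -1 0;0 0 0 0")

```text
time_s: 15.25
tcp_pos: [0.4869, -0.0031, 0.1797]
ee_rot: [[0.998, 0.067, -0.006], [0.067, -0.998, -0.002], [-0.006, 0.002, -1.0]]
wrist_force: [-4.1, 2.1, 5.6]
gripper_width: 0.69
gripper_force: 30.0
```

>>> move_arm(targets="-0.58 -0.04 1 0;-0.58 -0.04 1 0;-0.58 -0.04 1 0;-0.58 -0.04 1 0;0 0 0 0")

```text
time_s: 15.67
tcp_pos: [0.4288, -0.0072, 0.2869]
ee_rot: [[0.998, 0.067, 0.007], [0.067, -0.998, 0.001], [0.007, -0.001, -1.0]]
wrist_force: [1.1, -0.2, -2.4]
gripper_width: 0.686
gripper_force: 30.0
```

Run:
```python
from h import *;import pickle
from station import *
s=sense();d={n:capture(n) for n in("side","top")};pickle.dump((s,d),open("c8.pkl","wb"))
s0,d0=pickle.load(open("c7.pkl","rb"))
a=d0["image"].astype(int);b=d["side"]["image"].astype(int)
def px(p):return(260+p[0]/4,140+p[1]/4)
r=np.s_[228:262,303:332];print("cap region diff",np.abs(a-b)[r].mean(),"ref",np.abs(a-b)[240:280,340:370].mean())
print(s["tcp_pos"],s["gripper_width"],s["wrist_force"],s["ee_rot"][2])
```

```text
cap region diff 3.08316430020284 ref 2.9566666666666666
[ 0.42884264 -0.00721816  0.2868842 ] 0.6857349121303798 [ 1.0562397  -0.19388815 -2.36744892] [ 7.11848150e-03 -5.95025555e-04 -9.99974486e-01]
```

The ram bottomed and is back up: the cap region matches the picture from before the blow. Next I'll carry the mallet to the rest and level its face on the board, starting about 12 mm short and dragging towards the handle.

>>> move_arm(targets="0 -0.84 0 -0.4;0 -0.84 0 -1;0 -0.84 0 -1;0 -0.84 0 -1;0 -0.84 0 -1;-0.08 -0.84 0 -1;-0.08 -0.84 0 -1;-0.08 -0.84 0 -1;-0.08 -0.84 0 -1;-0.08 -0.8 0 -1")

```text
time_s: 16.6
tcp_pos: [0.4177, -0.2172, 0.2799]
ee_rot: [[0.726, -0.688, -0.006], [-0.688, -0.726, 0.002], [-0.005, 0.003, -1.0]]
wrist_force: [0.6, 0.3, -2.3]
gripper_width: 0.686
gripper_force: 30.0
```

>>> move_arm(targets="0 0 -1 -1;0 0 -1 -1;0 0 -1 -1;0 0 -1 -1;0 0 -1 -0.1;0 0 -1 0;0 0 -1 0;0 0 -0.8 0;0 0 -0.6 0;0 0 0 0")

```text
time_s: 17.43
tcp_pos: [0.4141, -0.2156, 0.0677]
ee_rot: [[0.442, -0.897, -0.012], [-0.897, -0.442, 0.003], [-0.008, 0.01, -1.0]]
wrist_force: [0.1, 0.1, -2.5]
gripper_width: 0.689
gripper_force: 30.0
```

Run:
```python
from station import *;import numpy as np,cv2,pickle
s=sense();c=capture("side");pickle.dump((s,c),open("c9.pkl","wb"))
print(s["time_s"],s["tcp_pos"],np.degrees(np.arctan2(*s["ee_rot"][[1,0],0])),s["wrist_force"])
cv2.imwrite("pics/w9.png",cv2.resize(c["image"][280:440,250:390],(525,600),interpolation=cv2.INTER_CUBIC))
```

```text
17.4333 [ 0.41410993 -0.21555241  0.06765147] -63.76838632754231 [ 0.14189518  0.13554921 -2.51808538]
```

>>> move_arm(targets="0.14 0.07 -0.5 0;0 0 -0.5 0;0 0 -0.15 0;0 0 -0.1 0;0 0 -0.1 0;0 0 0 0")

```text
time_s: 17.98
tcp_pos: [0.4218, -0.2146, 0.0397]
ee_rot: [[0.443, -0.896, 0.0], [-0.896, -0.443, -0.0], [0.0, -0.0, -1.0]]
wrist_force: [-0.1, -0.4, -2.7]
gripper_width: 0.685
gripper_force: 30.0
```

>>> move_arm(targets="-0.1 -0.05 -0.1 0;0 0 -0.1 0;0 0 -0.1 0;0 0 0 0")

```text
time_s: 18.32
tcp_pos: [0.4187, -0.2157, 0.0318]
ee_rot: [[0.443, -0.896, -0.001], [-0.896, -0.443, 0.0], [-0.0, 0.0, -1.0]]
wrist_force: [-0.3, -1.0, -2.9]
gripper_width: 0.686
gripper_force: 30.0
```

>>> move_arm(targets="0 0 -0.1 0;0 0 -0.1 0;0 0 0 0")

```text
time_s: 18.57
tcp_pos: [0.4188, -0.2156, 0.0266]
ee_rot: [[0.443, -0.896, -0.001], [-0.896, -0.443, 0.0], [-0.001, 0.001, -1.0]]
wrist_force: [0.6, 0.5, -3.4]
gripper_width: 0.687
gripper_force: 30.0
```

Run:
```python
from station import *;import numpy as np,cv2,pickle
s=sense();d={n:capture(n) for n in("side","top","wrist")};pickle.dump((s,d),open("c10.pkl","wb"))
v=np.zeros((600,800,3),"uint8")
v[:,:500]=cv2.resize(d["side"]["image"][295:415,265:365],(500,600),interpolation=cv2.INTER_CUBIC)
v[:225,500:]=cv2.resize(d["wrist"]["image"],(300,225));v[225:525,500:]=cv2.resize(d["top"]["image"][240:330,380:470],(300,300))
cv2.imwrite("pics/w10.png",v)
```

```text
(no output)
```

View pics/w10.png

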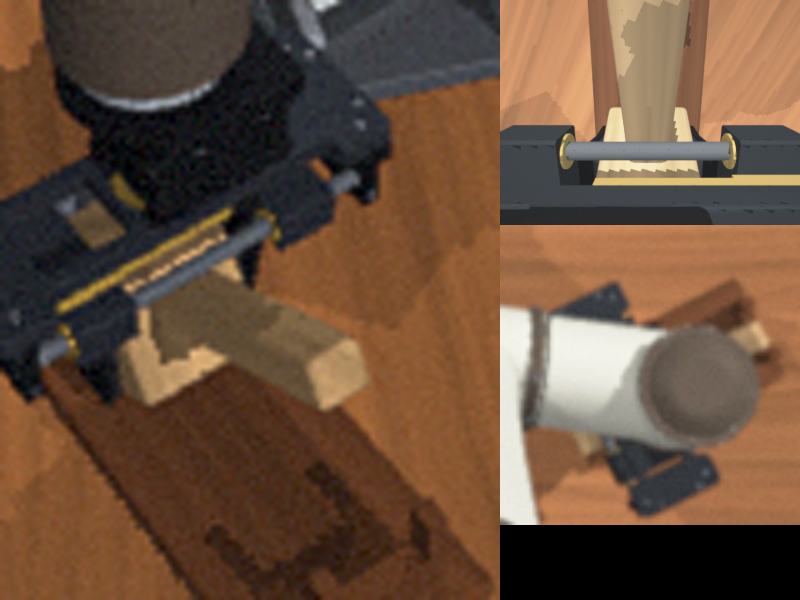

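The mallet is over the board, still tilted handle-up. The handle's end face is at about (343,372) in the crop, side px (333.6,369.4), and the fork is empty below it. I'll work out the tilt.

Run:
```python
from h import *;import pickle
s,d=pickle.load(open("c10.pkl","rb"));g=s["tcp_pos"]+[0,0,.019]
H=s["ee_rot"][:,0].copy();H[2]=0;H/=np.linalg.norm(H);N=np.array([-H[1],H[0],0])
def pl(uv,off=0):
    o,v=ray(d["side"],uv);p=g+off*N;q=o+v*(N@(p-o))/(N@v)-g;return q@H,q[2]
print("end centre",pl((265+343/5,295+372/5)))
for n,p,o in(("bot near-left corner",(153,405),-.030),("bot corner r",(153,405),.03)):print(n,pl((265+p[0]/5,295+p[1]/5),o))
for off in(-.012,.012):print("end corners",[np.round(pl((265+x/5,295+y/5),off),4) for x,y in((320,408),(368,378),(360,340),(315,365))])
# triangulate handle end with wrist & top
c=d["wrist"];T=wT(s,c);t=d["top"]
print(*tri([ray(d["side"],(265+343/5,295+372/5)),ray(t,(380+252/300*90,240+(335-225)*.3))]));print(g)
```

```text
end centre (np.float64(0.12628121501676692), np.float64(0.09622448577884839))
bot near-left corner (np.float64(0.03617547924327165), np.float64(9.959594865842358e-05))
bot corner r (np.float64(-0.06912734190934623), np.float64(-0.16786462154319065))
end corners [array([0.1281, 0.0865]), array([0.156 , 0.1349]), array([0.1512, 0.1509]), array([0.1251, 0.1087])]
end corners [array([0.096 , 0.0304]), array([0.1262, 0.0828]), array([0.1209, 0.1   ]), array([0.0927, 0.0544])]
[ 0.47469594 -0.32193908  0.13227592] 0.0014454102870896579
[ 0.41878512 -0.21563712  0.04558749]
```

>>> move_arm(targets="0 0 -0.08 0;0 0 -0.08 0;0 0 0 0")

```text
time_s: 18.97
tcp_pos: [0.4191, -0.2157, 0.0228]
ee_rot: [[0.443, -0.896, -0.0], [-0.896, -0.443, 0.0], [-0.0, 0.0, -1.0]]
wrist_force: [0.1, -0.3, -3.0]
gripper_width: 0.688
gripper_force: 30.0
```

>>> move_arm(targets="0 0 1 0;0 0 1 0;0 0 1 0.5;0 0 1 1;0 0.4 1 1;0 0.6 1 1;0 0.8 1 1;0 0.8 1 1;0 1 1 1;0 1 1 1")

```text
time_s: 19.8
tcp_pos: [0.4181, -0.0998, 0.274]
ee_rot: [[0.899, -0.438, -0.001], [-0.438, -0.899, 0.0], [-0.001, -0.0, -1.0]]
wrist_force: [0.7, -0.0, -2.9]
gripper_width: 0.688
gripper_force: 30.0
```

>>> move_arm(targets="0.4 1 0.8 1;0.5 1 0 1;0.5 1 0 1;0.5 1 0 1;0.5 1 0 1;0.5 1 0 1;0.5 1 0 0;0.5 1 0 0;0.2 1 0 0;0 1 0 0")

```text
time_s: 20.63
tcp_pos: [0.5219, 0.1506, 0.2919]
ee_rot: [[0.998, 0.066, -0.002], [0.066, -0.998, -0.001], [-0.002, 0.001, -1.0]]
wrist_force: [0.4, -0.0, -3.3]
gripper_width: 0.689
gripper_force: 30.0
```

Run:
```python
from station import *;from h import *;import pickle
s=sense();print(s["time_s"],s["tcp_pos"],np.degrees(np.arctan2(*s["ee_rot"][[1,0],0])),s["wrist_force"],s["joints"].round(0))
_,d=pickle.load(open("c2.pkl","rb"));t=d["top"]
O=np.array([.5603,.0008,.075]);U=.866*PX+np.array([0,0,.5]);W=-.5*PX+np.array([0,0,.866])
for uv in((260+140/4,205+251/4),(260+140/4,205+245/4),(260+140/4,205+258/4),(260+90/4,205+122/4)):
    o,v=ray(t,uv);p=o+v*(W@(O+.008*W-o))/(W@v)-O;print("rail u,y",p@U,p@PY)
```

```text
20.6333 [0.52193162 0.15055371 0.29191569] 3.7835797778242504 [ 4.30153856e-01 -3.85467188e-05 -3.27419217e+00] [ 33.  12.  -4.  -0. -74.  61.]
rail u,y -0.060694376659856074 0.1426306240779956
rail u,y -0.05571530934752797 0.14221524318894246
rail u,y -0.06652027150428522 0.1431166519278335
rail u,y 0.046041853007152495 0.17055865180594407
```

>>> move_arm(targets="0 0.15 -1 0;0 0 -1 0;0 0 -1 0;0 0 -1 0;0 0 -1 0;0 0 -1 0;0 0 -1 0;0 0 -0.8 0;0 0 -0.4 0;0 0 0 0")

```text
time_s: 21.47
tcp_pos: [0.5197, 0.152, 0.0853]
ee_rot: [[0.998, 0.066, -0.006], [0.066, -0.998, -0.003], [-0.006, 0.003, -1.0]]
wrist_force: [-0.1, 0.3, -3.5]
gripper_width: 0.687
gripper_force: 30.0
```

>>> move_arm(targets="0 0 -0.15 0;0 0 -0.15 0;0 0 0 0")

```text
time_s: 21.72
tcp_pos: [0.5219, 0.1533, 0.0811]
ee_rot: [[0.998, 0.067, 0.001], [0.067, -0.998, 0.001], [0.001, -0.001, -1.0]]
wrist_force: [-1.1, -0.3, -2.5]
gripper_width: 0.689
gripper_force: 30.0
```

>>> move_arm(targets="0 0 -0.1 0;0 0 -0.1 0;0 0 0 0")

```text
time_s: 21.97
tcp_pos: [0.5215, 0.153, 0.0755]
ee_rot: [[0.998, 0.066, -0.0], [0.066, -0.998, 0.0], [-0.0, -0.0, -1.0]]
wrist_force: [-0.8, 0.3, -3.0]
gripper_width: 0.686
gripper_force: 30.0
```

>>> move_arm(targets="0 0 -0.1 0;0 0 0 0")

```text
time_s: 22.13
tcp_pos: [0.5214, 0.153, 0.0728]
ee_rot: [[0.998, 0.066, -0.0], [0.066, -0.998, -0.0], [-0.0, 0.0, -1.0]]
wrist_force: [-0.8, -0.4, -3.5]
gripper_width: 0.686
gripper_force: 30.0
```

No contact yet. I'll keep creeping down.

>>> move_arm(targets="0 0 -0.1 0;0 0 -0.1 0;0 0 0 0")

```text
time_s: 22.38
tcp_pos: [0.5215, 0.1531, 0.0676]
ee_rot: [[0.998, 0.067, -0.0], [0.067, -0.998, -0.0], [-0.0, 0.0, -1.0]]
wrist_force: [-0.1, 0.5, -2.3]
gripper_width: 0.688
gripper_force: 30.6
```

>>> move_arm(targets="0 0 -0.1 0;0 0 -0.05 0;0 0 0 0")

```text
time_s: 22.63
tcp_pos: [0.5219, 0.1531, 0.0667]
ee_rot: [[0.998, 0.068, 0.001], [0.068, -0.998, -0.001], [0.001, 0.001, -1.0]]
wrist_force: [-5.0, -0.5, 11.2]
gripper_width: 0.689
gripper_force: 34.7
```

>>> move_arm(targets="-0.02 0 0.1 0;-0.17 0.3 -0.1 0;0 0 -0.03 0;0 0 0 0")

```text
time_s: 22.97
tcp_pos: [0.5171, 0.1612, 0.0646]
ee_rot: [[0.998, 0.068, 0.001], [0.068, -0.998, -0.0], [0.001, 0.0, -1.0]]
wrist_force: [-2.8, 0.5, 6.9]
gripper_width: 0.69
gripper_force: 35.7
```

>>> move_arm(targets="0 0 0 0;0 0 0 0;0 0 0 0", gripper=68)

```text
time_s: 23.22
tcp_pos: [0.5172, 0.1632, 0.065]
ee_rot: [[0.998, 0.067, 0.002], [0.067, -0.998, 0.003], [0.003, -0.003, -1.0]]
wrist_force: [-7.6, 8.6, 8.9]
gripper_width: 0.769
gripper_force: 5.5
```

Run:
```python
from station import *;from h import *;import pickle
s=sense();c=capture("side");pickle.dump((s,c),open("c11.pkl","wb"));g=s["tcp_pos"]+[0,0,.019];print(s["time_s"],g,s["gripper_width"],s["wrist_force"])
im=c["image"];h=cv2.cvtColor(im,cv2.COLOR_BGR2HSV)
m=((h[...,1]<135)&(h[...,2]>140)&(h[...,0]>12)).astype("uint8")
for x in range(330,376,3):
    y=np.nonzero(m[175:235,x])[0];print(x,y.min()+175 if len(y) else 0,y.max()+175 if len(y) else 0,len(y),end="; ")
```

```text
23.2167 [0.5172413  0.16319751 0.08396347] 0.7691110781605593 [-7.58926597  8.62489902  8.92265205]
330 216 219 4; 333 214 220 7; 336 212 223 11; 339 210 221 11; 342 208 219 11; 345 206 217 11; 348 204 215 11; 351 202 213 11; 354 200 211 10; 357 200 209 10; 360 205 207 3; 363 0 0 0; 366 0 0 0; 369 0 0 0; 372 0 0 0; 375 0 0 0;
```

>>> move_arm(targets="0 0.1 0 0;-0.14 0 0.24 0;-0.14 0 0.24 0;0 0 0 0;0 0 0 0")

```text
time_s: 23.68
tcp_pos: [0.5099, 0.1633, 0.0759]
ee_rot: [[0.998, 0.067, 0.001], [0.067, -0.998, 0.001], [0.001, -0.001, -1.0]]
wrist_force: [0.2, 0.1, -0.6]
gripper_width: 0.783
gripper_force: 0.0
```

Run:
```python
from station import *;from h import *;import pickle
s=sense();c=capture("side");pickle.dump((s,c),open("c12.pkl","wb"));g=s["tcp_pos"]+[0,0,.019];print(s["time_s"],g,s["gripper_width"],s["gripper_force"],s["wrist_force"])
q=g-np.array([.5603,.0008,.075]);print("u,y,w",q@PX*.866+q[2]*.5,q@PY,-q@PX*.5+q[2]*.866)
im=c["image"];h=cv2.cvtColor(im,cv2.COLOR_BGR2HSV)
m=((h[...,1]<135)&(h[...,2]>140)&(h[...,0]>12)).astype("uint8")
for x in range(330,376,3):
    y=np.nonzero(m[175:235,x])[0];print(x,y.min()+175 if len(y) else 0,y.max()+175 if len(y) else 0,len(y),end="; ")
# handle end centre/corners -> press plane y=g
O=np.array([.5603,.0008,.075])
for uv in((357,199),(361,207)):
    r=onpy(ray(c,uv),g+(.012 if uv[1]<200 else -.012)*PY)-O;print("end corner u,w",r@PX*.866+r[2]*.5,-r@PX*.5+r[2]*.866)
```

```text
23.6833 [0.50986188 0.16327172 0.0949298 ] 0.7827311471583649 0.0 [ 0.18958803  0.09529984 -0.56646248]
u,y,w -0.024293707879461036 0.16545725470536904 0.03703899837144736
330 216 216 1; 333 213 219 6; 336 211 224 13; 339 210 221 10; 342 208 219 10; 345 206 217 11; 348 204 215 10; 351 202 213 11; 354 200 211 10; 357 200 209 10; 360 204 207 4; 363 0 0 0; 366 0 0 0; 369 0 0 0; 372 0 0 0; 375 0 0 0; end corner u,w 0.13073412522904646 0.044336037991574345
end corner u,w 0.1286767916460838 0.03172904653177488
```

The mallet stands by itself flush on the bed, and the fingers are now centred on it 37 mm above the face. I'll re-grip and carry it to the rest.

>>> move_arm(targets="0 0 0 0;0 0 0 0;0 0 0 0;-0.25 0 0.43 0;-0.5 0 0.87 0;-0.5 0 0.87 0;0 0 1 0;0 0 1 0;0 0 1 0;0 0 1 0", gripper=0)

```text
time_s: 24.57
tcp_pos: [0.4774, 0.1628, 0.2311]
ee_rot: [[0.998, 0.067, -0.001], [0.067, -0.998, 0.0], [-0.001, -0.0, -1.0]]
wrist_force: [1.0, 0.6, -3.7]
gripper_width: 0.687
gripper_force: 30.0
```

>>> move_arm(targets="0 0 1 0;0 -0.5 1 0;0 -1 1 0;0 -1 0 -1;0 -1 0 -1;0 -1 0 -1;0 -1 0 -1;0 -1 0 -1;0 -1 0 -1;0 -1 0 -1")

```text
time_s: 25.4
tcp_pos: [0.4774, -0.0504, 0.3046]
ee_rot: [[0.853, -0.521, -0.001], [-0.521, -0.853, 0.001], [-0.001, -0.0, -1.0]]
wrist_force: [0.4, -0.4, -2.5]
gripper_width: 0.689
gripper_force: 30.0
```

>>> move_arm(targets="-0.3 -1 0 -1;-0.3 -1 0 -1;-0.3 -1 0 -1;-0.3 -1 0 -1;-0.2 -1 0 -1;0 -1 0 -1;0 0 0 -0.5;0 0 0 0")

```text
time_s: 26.07
tcp_pos: [0.4425, -0.2001, 0.3043]
ee_rot: [[0.44, -0.898, -0.001], [-0.898, -0.44, 0.001], [-0.002, 0.001, -1.0]]
wrist_force: [0.7, 0.5, -2.7]
gripper_width: 0.688
gripper_force: 30.0
```

>>> move_arm(targets="-0.5 -0.3 -0.8 0;-0.45 -0.34 -0.8 0;0 0 -1 0;0 0 -1 0;0 0 -1 0;0 0 -1 0;0 0 -1 0;0 0 -1 0;0 0 -1 0;0 0 -0.8 0")

```text
time_s: 26.9
tcp_pos: [0.419, -0.2144, 0.0684]
ee_rot: [[0.445, -0.895, -0.001], [-0.895, -0.445, 0.001], [-0.001, 0.001, -1.0]]
wrist_force: [0.1, 0.3, -3.4]
gripper_width: 0.686
gripper_force: 30.0
```

>>> move_arm(targets="0 0 -0.5 0;0 0 -0.2 0;0 0 0 0;0 0 0 0")

```text
time_s: 27.23
tcp_pos: [0.4205, -0.2152, 0.0529]
ee_rot: [[0.445, -0.896, 0.001], [-0.896, -0.445, -0.0], [0.001, -0.001, -1.0]]
wrist_force: [0.3, 0.3, -3.3]
gripper_width: 0.686
gripper_force: 30.0
```

>>> move_arm(targets="0 0 -0.3 0;0 0 -0.2 0;0 0 -0.1 0;0 0 0 0")

```text
time_s: 27.57
tcp_pos: [0.4194, -0.2154, 0.0369]
ee_rot: [[0.443, -0.896, -0.001], [-0.896, -0.443, 0.0], [-0.001, 0.001, -1.0]]
wrist_force: [-0.7, -0.3, -1.8]
gripper_width: 0.687
gripper_force: 30.0
```

>>> move_arm(targets="0 0 -0.1 0;0 0 0 0")

```text
time_s: 27.73
tcp_pos: [0.4198, -0.2155, 0.0346]
ee_rot: [[0.443, -0.896, -0.0], [-0.896, -0.443, 0.0], [-0.0, 0.0, -1.0]]
wrist_force: [0.3, -0.7, -2.7]
gripper_width: 0.686
gripper_force: 30.0
```

>>> move_arm(targets="0 0 -0.1 0;0 0 0 0")

```text
time_s: 27.9
tcp_pos: [0.42, -0.2157, 0.0339]
ee_rot: [[0.444, -0.896, -0.0], [-0.896, -0.444, -0.001], [0.001, 0.0, -1.0]]
wrist_force: [-4.4, 2.1, 9.7]
gripper_width: 0.686
gripper_force: 30.0
```

>>> move_arm(targets="0 0 -0.1 0;0 0 0 0")

```text
time_s: 28.07
tcp_pos: [0.4204, -0.2163, 0.0332]
ee_rot: [[0.446, -0.895, 0.0], [-0.895, -0.446, -0.002], [0.002, 0.0, -1.0]]
wrist_force: [-6.4, 0.8, 24.7]
gripper_width: 0.686
gripper_force: 30.0
```

>>> move_arm(targets="0.05 -0.11 -0.04 0;0.05 -0.11 -0.04 0;0 0 0 0")

```text
time_s: 28.32
tcp_pos: [0.4229, -0.2214, 0.0309]
ee_rot: [[0.445, -0.896, 0.001], [-0.896, -0.445, -0.001], [0.001, -0.0, -1.0]]
wrist_force: [-6.0, 3.2, 22.5]
gripper_width: 0.687
gripper_force: 30.0
```

>>> move_arm(targets="0.05 -0.11 -0.04 0;0.05 -0.11 -0.04 0;0 0 0 0")

```text
time_s: 28.57
tcp_pos: [0.4254, -0.2267, 0.0284]
ee_rot: [[0.444, -0.896, 0.001], [-0.896, -0.444, -0.001], [0.001, -0.001, -1.0]]
wrist_force: [-4.0, 4.2, 17.4]
gripper_width: 0.687
gripper_force: 30.0
```

```bash
cat > tilt.py <<'E'
from station import *;from h import *;import pickle
def blob(im):
    h=cv2.cvtColor(im,cv2.COLOR_BGR2HSV);m=((h[...,1]<140)&(h[...,2]>110)&(h[...,0]>12)).astype("uint8")
    q=np.zeros_like(m);q[330:425,305:375]=m[330:425,305:375]
    n,l,st,ce=cv2.connectedComponentsWithStats(q);i=1+np.argmax(st[1:,4]);ys,xs=np.nonzero(l==i);return xs,ys
if __name__=="__main__":
    s=sense();c=capture("side")
    s0,d0=pickle.load(open("c0.pkl","rb"))
    for n,im in(("start",d0["side"]["image"]),("now",c["image"])):
        xs,ys=blob(im);k=np.argmax(xs);j=np.argmax(ys);print(n,len(xs),"right",xs[k],ys[xs==xs[k]].mean(),"low",xs[ys==ys[j]].mean(),ys[j])
        for x in range(312,352,4):
            y=ys[xs==x];print(x,y.min() if len(y) else 0,y.max() if len(y) else 0,end="; ")
        print()
    print(s["time_s"],s["tcp_pos"],s["wrist_force"])
E
python3 tilt.py
```

```text
start 1013 right 349 408.5 low 340.5 418
312 344 380; 316 348 385; 320 374 390; 324 378 395; 328 383 399; 332 387 404; 336 392 409; 340 397 418; 344 401 415; 348 406 413; 
now 603 right 347 389.8 low 339.0 397
312 351 368; 316 352 371; 320 364 376; 324 367 379; 328 370 383; 332 374 386; 336 377 390; 340 379 397; 344 382 394; 348 0 0; 
28.5667 [ 0.42541112 -0.22668008  0.02838096] [-3.95802582  4.23804663 17.44123687]
```

>>> move_arm(targets="0.05 -0.11 -0.06 0;0.05 -0.11 -0.06 0;0 0 0 0")

```text
time_s: 28.87
tcp_pos: [0.4281, -0.2322, 0.025]
ee_rot: [[0.444, -0.896, 0.001], [-0.896, -0.444, -0.001], [0.001, -0.001, -1.0]]
wrist_force: [-3.2, 3.7, 13.6]
gripper_width: 0.686
gripper_force: 30.0
```

>>> move_arm(targets="0.05 -0.11 -0.05 0;0.05 -0.11 -0.05 0;0 0 0 0")

```text
time_s: 29.12
tcp_pos: [0.4304, -0.2371, 0.0219]
ee_rot: [[0.443, -0.896, 0.001], [-0.896, -0.443, 0.0], [0.0, -0.001, -1.0]]
wrist_force: [-0.8, 5.1, 10.4]
gripper_width: 0.689
gripper_force: 30.0
```

```bash
python3 tilt.py | sed -n '3,9p'
```

```text
now 775 right 352 405.0 low 343.5 413
312 357 375; 316 357 379; 320 364 384; 324 374 388; 328 377 392; 332 381 397; 336 386 401; 340 390 406; 344 394 413; 348 398 411; 
29.1167 [ 0.43042571 -0.23710308  0.02188964] [-0.75887457  5.05561308 10.35647459]
```

>>> move_arm(targets="0.05 -0.1 -0.06 0;0.03 -0.06 -0.06 0;0 0 0 0")

```text
time_s: 29.42
tcp_pos: [0.4323, -0.241, 0.0187]
ee_rot: [[0.444, -0.896, 0.001], [-0.896, -0.444, 0.0], [-0.0, -0.001, -1.0]]
wrist_force: [-1.9, 3.9, 8.9]
gripper_width: 0.687
gripper_force: 30.0
```

```bash
python3 tilt.py | sed -n '3,9p'
```

```text
now 814 right 353 410.2 low 344.5 419
312 362 377; 316 360 382; 320 357 387; 324 376 391; 328 381 396; 332 384 401; 336 389 405; 340 394 410; 344 398 419; 348 403 417; 
29.4167 [ 0.4322895  -0.24104878  0.01873692] [-1.85276586  3.93228771  8.90014588]
```

>>> move_arm(targets="0 0 -0.08 0;0 0 0 0")

```text
time_s: 29.63
tcp_pos: [0.4328, -0.242, 0.0175]
ee_rot: [[0.445, -0.896, 0.002], [-0.896, -0.445, -0.001], [0.002, -0.001, -1.0]]
wrist_force: [-3.2, 0.6, 11.8]
gripper_width: 0.688
gripper_force: 30.0
```

>>> move_arm(targets="0 0 -0.06 0;0 0 0 0")

```text
time_s: 29.8
tcp_pos: [0.433, -0.2423, 0.0171]
ee_rot: [[0.445, -0.896, 0.002], [-0.896, -0.445, -0.002], [0.003, -0.001, -1.0]]
wrist_force: [-4.7, 1.5, 20.1]
gripper_width: 0.686
gripper_force: 30.0
```

```bash
python3 tilt.py | sed -n '3,9p'
python3 - <<'E'
from h import *;import pickle
s0,d0=pickle.load(open("c0.pkl","rb"));c=d0["side"]
# handle end low corner at start -> world at z=.041; shifted pixel for h-shift
def proj(p):
    T=np.linalg.inv(np.array(c["world_from_camera"]));q=T[:3,:3]@p+T[:3,3];return c["cx"]+c["fx"]*q[0]/-q[2],c["cy"]-c["fy"]*q[1]/-q[2]
p=onz(ray(c,(340.5,418)),.041)
for sh in(0,.016):
  for dz in(0,.01):print(sh,dz,proj(p+sh*np.array([.444,-.896,0])+[0,0,dz]))
E
```

```text
now 840 right 353 413.0 low 345.5 421
312 363 378; 316 361 383; 320 358 388; 324 377 392; 328 381 397; 332 386 402; 336 390 407; 340 395 412; 344 400 421; 348 405 420; 
29.8 [ 0.43300317 -0.24229243  0.01709518] [-4.68313545  1.54948446 20.12685636]
0 0 (np.float64(340.5), np.float64(418.0))
0 0.01 (np.float64(340.58327130077146), np.float64(415.0999121090738))
0.016 0 (np.float64(345.69886610468825), np.float64(424.29101981521836))
0.016 0.01 (np.float64(345.82097093684314), np.float64(421.4005185450318))
```

>>> move_arm(targets="0.04 -0.08 -0.03 0;0.04 -0.08 -0.03 0;0 0 0 0")

```text
time_s: 30.1
tcp_pos: [0.4336, -0.2436, 0.0163]
ee_rot: [[0.444, -0.896, -0.001], [-0.896, -0.444, 0.002], [-0.002, -0.0, -1.0]]
wrist_force: [-9.3, 20.1, 33.0]
gripper_width: 0.689
gripper_force: 30.0
```

```bash
python3 tilt.py | sed -n '3,9p'
```

```text
now 823 right 353 413.5 low 345.0 422
312 364 378; 316 362 383; 320 360 388; 324 377 393; 328 382 398; 332 386 402; 336 391 407; 340 395 412; 344 400 422; 348 405 420; 
30.1 [ 0.43355648 -0.24360442  0.01629827] [-9.29740423 20.11231277 33.02711694]
```

The face is now flat on the board, since the forces rose sharply with no further motion. The mallet sits roughly 12 mm too far along the handle. I'll release it standing, measure it with the wrist camera, re-grip and shift it back.

>>> move_arm(targets="-0.06 0.12 0.1 0;0 0 0 0")

```text
time_s: 30.32
tcp_pos: [0.4331, -0.242, 0.0163]
ee_rot: [[0.444, -0.896, 0.003], [-0.896, -0.444, -0.0], [0.001, -0.002, -1.0]]
wrist_force: [-1.3, 10.5, 15.5]
gripper_width: 0.687
gripper_force: 30.0
```

>>> move_arm(targets="0 0 0 0;0 0 0 0;0 0 0 0;0 0 0 0;0 0 1 0;0 0 1 0;0 0 1 0;0 0 1 0;0 0 1 0", gripper=87)

```text
time_s: 31.07
tcp_pos: [0.432, -0.2427, 0.1406]
ee_rot: [[0.443, -0.896, -0.001], [-0.896, -0.443, 0.0], [-0.0, 0.001, -1.0]]
wrist_force: [-0.0, 0.5, -0.0]
gripper_width: 0.996
gripper_force: 0.0
```

>>> move_arm(targets="-0.5 0.7 1 0;-0.5 0.7 1 0;-0.4 0.7 1 0;0 0 0.4 0;0 0 0 0;0 0 0 0")

```text
time_s: 31.57
tcp_pos: [0.3974, -0.1899, 0.2248]
ee_rot: [[0.443, -0.896, 0.001], [-0.896, -0.443, 0.0], [0.0, -0.001, -1.0]]
wrist_force: [-0.3, 0.2, -0.2]
gripper_width: 1.0
gripper_force: 0.0
```

```bash
cat > head.py <<'E'
from station import *;from h import *;import pickle
s=sense();c=capture("wrist");pickle.dump((s,c),open("chead.pkl","wb"));T=wT(s,c)
hsv=cv2.cvtColor(c["image"],cv2.COLOR_BGR2HSV);r=hsv[:250,200:420];m=((r[...,2]>190)&(r[...,1]<120)).astype("uint8")
m=cv2.morphologyEx(m,cv2.MORPH_OPEN,np.ones((3,3)));hd=cv2.morphologyEx(m,cv2.MORPH_OPEN,np.ones((41,41)))
R=cv2.minAreaRect(max(cv2.findContours(hd,0,2)[0],key=cv2.contourArea));print(R)
B=cv2.boxPoints(R)+[200,0];print(B.round(0).tolist())
q=onz(ray(c,(R[0][0]+200.5,R[0][1]+.3),T),.092);print("head",q,"shift vs start",q[:2]-[.4238,-.2268])
for y in(4,30,60):
    x=np.nonzero(m[y])[0];
    if len(x):print("handle",y,(x.min()+x.max())/2+200,x.max()-x.min(),onz(ray(c,((x.min()+x.max())/2+200,y),T),.063))
print(s["time_s"],s["tcp_pos"],np.degrees(np.arctan2(*s["ee_rot"][[1,0],0])))
E
python3 head.py
```

```text
((102.0, 143.0), (70.0, 82.0), 90.0)
[[261.0, 108.0], [343.0, 108.0], [343.0, 178.0], [261.0, 178.0]]
head [ 0.43039513 -0.2346725   0.092     ] shift vs start [ 0.00659513 -0.0078725 ]
handle 4 302.5 29 [ 0.47209762 -0.31849553  0.063     ]
handle 30 302.5 29 [ 0.4648316  -0.30352271  0.063     ]
handle 60 302.5 29 [ 0.45618983 -0.28571496  0.063     ]
31.5667 [ 0.39738971 -0.18994921  0.22475129] -63.6919885863914
```

>>> move_arm(targets="0.66 -0.9 -0.4 0;0.66 -0.89 -0.5 0;0 0 -1 0;0 0 -1 0;0 0 -1 0;0 0 -1 0;0 0 -1 0;0 0 -1 0;0 0 -0.65 0;0 0 0 0")

```text
time_s: 32.45
tcp_pos: [0.4262, -0.2343, 0.0309]
ee_rot: [[0.441, -0.897, -0.012], [-0.897, -0.442, 0.003], [-0.008, 0.009, -1.0]]
wrist_force: [-0.3, 0.5, -0.6]
gripper_width: 1.001
gripper_force: 0.0
```

>>> move_arm(targets="0 0 0 0;0 0 0 0;0 0 0 0;0 0 0 0;0 0 0 0;0 0 0 0;0 0 0 0", gripper=0)

```text
time_s: 33.03
tcp_pos: [0.4304, -0.2349, 0.0369]
ee_rot: [[0.444, -0.896, 0.001], [-0.896, -0.444, -0.0], [0.001, -0.0, -1.0]]
wrist_force: [-1.5, 0.2, 5.4]
gripper_width: 0.688
gripper_force: 30.0
```

>>> move_arm(targets="0 0 0.2 0;0 0 0.2 0;0 0 0 0;0 0 0 0")

```text
time_s: 33.37
tcp_pos: [0.4304, -0.2346, 0.0462]
ee_rot: [[0.443, -0.896, 0.001], [-0.896, -0.443, 0.0], [0.0, -0.001, -1.0]]
wrist_force: [-0.7, -0.8, -3.4]
gripper_width: 0.688
gripper_force: 30.0
```

>>> move_arm(targets="-0.13 0.16 0 0;-0.13 0.16 0 0;0 0 0 0;0 0 -0.15 0;0 0 -0.12 0;0 0 -0.06 0;0 0 0 0")

```text
time_s: 33.95
tcp_pos: [0.4237, -0.2267, 0.0373]
ee_rot: [[0.443, -0.896, -0.001], [-0.896, -0.443, 0.0], [-0.001, 0.001, -1.0]]
wrist_force: [-0.6, 0.4, -2.7]
gripper_width: 0.689
gripper_force: 30.0
```

>>> move_arm(targets="0 0 -0.06 0;0 0 0 0")

```text
time_s: 34.12
tcp_pos: [0.4239, -0.2268, 0.037]
ee_rot: [[0.444, -0.896, -0.0], [-0.896, -0.444, -0.0], [0.0, 0.0, -1.0]]
wrist_force: [-2.6, 1.6, 2.6]
gripper_width: 0.69
gripper_force: 30.0
```

>>> move_arm(targets="0 0 0 0;0 0 0 0;0 0 0 0;0 0 0 0;0 0 1 0;0 0 1 0;0 0 1 0;0 0 1 0", gripper=87)

```text
time_s: 34.78
tcp_pos: [0.4237, -0.2267, 0.1374]
ee_rot: [[0.443, -0.896, -0.0], [-0.896, -0.443, -0.0], [-0.0, 0.0, -1.0]]
wrist_force: [0.7, 0.0, -0.7]
gripper_width: 0.995
gripper_force: 0.0
```

>>> move_arm(targets="-0.4 0.6 1 0;-0.4 0.6 1 0;-0.4 0.6 1 0;-0.2 0 0.6 0;0 0 0 0;0 0 0 0")

```text
time_s: 35.28
tcp_pos: [0.3891, -0.1815, 0.227]
ee_rot: [[0.444, -0.896, 0.003], [-0.896, -0.444, 0.0], [0.001, -0.002, -1.0]]
wrist_force: [-0.0, 0.6, -0.5]
gripper_width: 1.001
gripper_force: 0.0
```

```bash
python3 head.py
```

```text
((99.0, 142.0), (70.0, 82.0), 90.0)
[[258.0, 107.0], [340.0, 107.0], [340.0, 177.0], [258.0, 177.0]]
head [ 0.42451713 -0.22582339  0.092     ] shift vs start [0.00071713 0.00097661]
handle 4 300.5 29 [ 0.4657153  -0.30995021  0.063     ]
handle 30 300.5 29 [ 0.45840624 -0.29485817  0.063     ]
handle 60 300.5 29 [ 0.44971414 -0.27691038  0.063     ]
35.2833 [ 0.38908823 -0.18153618  0.22700071] -63.6722081917681
```

The mallet is back within about 1 mm of where it lay. To draw the carriage out, I'll put the shut fingers between the arm and the tab and push the tab's inner face towards +y.

>>> move_arm(targets="0 0 1 0;0 0 1 0;0 0 1 0;0.6 1 0 -0.6;0.6 1 0 -0.6;0.6 1 0 -0.6;0.6 1 0 -0.6;0.6 1 0 -0.6;0.6 1 0 -0.6;0.6 1 0 -0.5", gripper=0)

```text
time_s: 36.17
tcp_pos: [0.4943, -0.0056, 0.2992]
ee_rot: [[0.098, -0.995, -0.004], [-0.995, -0.098, -0.001], [0.0, 0.004, -1.0]]
wrist_force: [0.1, -0.2, -0.2]
gripper_width: 0.32
gripper_force: 0.0
```

>>> move_arm(targets="0.6 1 0 -0.4;0.6 1 0 0;0.5 1 0 0;0.05 0.3 0 0;0 0 0 0;0 0 0 0")

```text
time_s: 36.67
tcp_pos: [0.5372, 0.0755, 0.2996]
ee_rot: [[0.067, -0.998, -0.003], [-0.998, -0.067, -0.001], [0.001, 0.003, -1.0]]
wrist_force: [0.4, 0.4, 0.8]
gripper_width: 0.006
gripper_force: 0.0
```

Run:
```python
from station import *;from h import *;import pickle
s=sense();c=capture("top");w=capture("wrist");pickle.dump((s,c,w),open("c13.pkl","wb"))
print(s["time_s"],s["tcp_pos"],np.degrees(np.arctan2(*s["ee_rot"][[1,0],0])))
# dark brown tab in the wrist/top pictures
_,d=pickle.load(open("c2.pkl","rb"))
for n,im,cam,T,roi in(("top@c2",d["top"]["image"],d["top"],None,np.s_[235:270,295:320]),("wrist",w["image"],w,wT(s,w),np.s_[100:400,150:500])):
    h=cv2.cvtColor(im[roi],cv2.COLOR_BGR2HSV);m=((h[...,0]<15)&(h[...,1]>110)&(h[...,2]<130)).astype("uint8")
    k,l,st,ce=cv2.connectedComponentsWithStats(m);i=1+np.argmax(st[1:,4]);x0,y0=roi[1].start,roi[0].start
    print(n,st[i],ce[i]+[x0,y0],onz(ray(cam,ce[i]+[x0,y0],T),.115))
```

```text
36.6667 [0.53724162 0.07552998 0.29956042] -86.17124532400842
top@c2 [11 12  4 13 42] [307.85714286 252.78571429] [0.53252272 0.09804859 0.115     ]
wrist [142 121  54  24 704] [318.97869318 233.16051136] [0.53321261 0.09797673 0.115     ]
```

>>> move_arm(targets="0 0 -1 0;0 0 -1 0;0 0 -1 0;0 0 -1 0;0 0 -1 0;0 0 -0.8 0;0 0 0 0")

```text
time_s: 37.35
tcp_pos: [0.5342, 0.0737, 0.1523]
ee_rot: [[0.064, -0.998, -0.009], [-0.998, -0.064, -0.002], [0.002, 0.009, -1.0]]
wrist_force: [-1.2, -0.4, -0.4]
gripper_width: 0.007
gripper_force: 0.0
```

>>> move_arm(targets="0 0 -0.6 0;0 0 -0.6 0;0 0 -0.5 0;0 0 -0.3 0;0 0 0 0")

```text
time_s: 37.77
tcp_pos: [0.5371, 0.075, 0.106]
ee_rot: [[0.066, -0.998, -0.001], [-0.998, -0.066, -0.001], [0.001, 0.001, -1.0]]
wrist_force: [-0.9, 0.2, -0.4]
gripper_width: 0.004
gripper_force: 0.0
```

>>> move_arm(targets="-0.02 0.3 0 0;-0.03 0.5 0 0;-0.04 0.6 0 0;-0.04 0.6 0 0;-0.04 0.6 0 0;-0.04 0.6 0 0;-0.04 0.6 0 0;-0.03 0.4 0 0;-0.02 0.3 0 0;0 0 0 0")

```text
time_s: 38.6
tcp_pos: [0.531, 0.1907, 0.1068]
ee_rot: [[0.068, -0.998, 0.003], [-0.998, -0.068, 0.002], [-0.002, -0.003, -1.0]]
wrist_force: [0.3, 0.2, 0.7]
gripper_width: -0.0
gripper_force: 0.0
```

>>> move_arm(targets="-0.01 0.15 0 0;-0.01 0.15 0 0;-0.01 0.15 0 0;0 0 0 0")

```text
time_s: 38.93
tcp_pos: [0.5301, 0.1987, 0.1067]
ee_rot: [[0.067, -0.998, 0.001], [-0.998, -0.067, -0.002], [0.002, -0.001, -1.0]]
wrist_force: [2.3, -4.2, 2.0]
gripper_width: 0.004
gripper_force: 2.6
```

>>> move_arm(targets="0 0.1 0 0;0 0.1 0 0;0 0 0 0")

```text
time_s: 39.18
tcp_pos: [0.53, 0.199, 0.1068]
ee_rot: [[0.067, -0.998, -0.002], [-0.998, -0.067, -0.01], [0.009, 0.002, -1.0]]
wrist_force: [6.8, -18.3, 2.9]
gripper_width: 0.007
gripper_force: 9.5
```

>>> move_arm(targets="0 0.05 0 0;0 0 0 0")

```text
time_s: 39.35
tcp_pos: [0.5299, 0.199, 0.1068]
ee_rot: [[0.066, -0.998, -0.002], [-0.998, -0.066, -0.011], [0.011, 0.003, -1.0]]
wrist_force: [8.0, -21.6, 3.6]
gripper_width: 0.007
gripper_force: 11.1
```

The carriage is at its stop. I'll back off, rise, check the scene and hand in.

>>> move_arm(targets="0 -0.3 0 0;0 -0.2 0 0;0 0 1 0;0 0 1 0;0 0 1 0;0 0 1 0;0 0 1 0;0 0 1 0;0 0 1 0;0 0 0 0")

```text
time_s: 40.18
tcp_pos: [0.5318, 0.195, 0.2875]
ee_rot: [[0.068, -0.998, 0.011], [-0.998, -0.068, 0.006], [-0.005, -0.011, -1.0]]
wrist_force: [0.4, 0.4, 1.2]
gripper_width: 0.003
gripper_force: 0.0
```

Run:
```python
from station import *;from h import *;import pickle
s=sense();sd=capture("side")["image"].astype(int);s0,d0=pickle.load(open("c0.pkl","rb"));a=d0["side"]["image"].astype(int)
for n,r in(("mallet",np.s_[330:440,270:365]),("jar",np.s_[340:410,430:490]),("pot",np.s_[235:315,415:460]),("bowl",np.s_[190:228,220:270]),("table",np.s_[420:470,100:200])):print(n,np.abs(sd-a)[r].mean().round(1))
print(s["tcp_pos"],s["wrist_force"],finish_job())
```

```text
mallet 5.9
jar 3.9
pot 4.4
bowl 7.2
table 7.4
the job is handed in; nothing more can be done
[0.53180302 0.19501805 0.28747019] [0.41831729 0.37368585 1.20729   ] None
```

The job is handed in at 40 s of robot time, with no verdict returned: the carriage was pushed home, the ram struck to its stop (two blows, because the first only just reached bottom and I pressed on slowly to find the stop) and sprung back, the mallet re-gripped on the press bed and laid back in its rest within about 1 mm, the carriage drawn to its outer stop, and the jar, bowl and pot showed no sign of having moved.

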